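# Swing out the file stand, stock it handle-out, swing it home

## Robot

A 6-joint arm with a two-finger parallel gripper is mounted at the origin on a cart in front of the work surface, level with it; the furniture and walls round the work are solid. World frame = base frame: x ahead of the robot, y to its left, z up, the work surface at z = 0. Lengths are in m, angles in degrees, forces in N, time in s.
With the tool pointing down it reaches from about 0.3 to 0.85 m from the base axis. Payload 5.4 kg.
Tool frame: the origin (TCP) lies between the finger pads; the fingertips stand 19 mm ahead of it and the grasp point (between the pads) is the TCP (env.tip_reach is the distance from the TCP to the fingertips, in m); z points along the fingers, y is the direction in which the jaws open and shut (so a half turn about z gives the same grasp; the last joint's range is limited). The gripper opens to 85 mm and grips with 20 to 120 N. Pads are 22 mm wide; open, the fingers measure 114 mm over their backs; the gripper's body (76 mm by 85 mm) begins 54 mm behind the grasp point. The pads swing forward as they close: fully open they stand 13 mm farther back than shut.
Start: joints at [-80.22, 9.076, 91.501, -0, 79.423, -12.038], TCP at [0.214, -0.534, 0.25] pointing down, gripper open.
Joint ranges: [-166.64, 166.64], [-54.1, 131.32], [10.49, 154.53], [-73.88, 253.88], [9.74, 151.15], [-171.62, 171.62]. Speed limits (degrees/s): [147.25, 147.25, 180, 180, 180, 180].

## Interface

Orientations are given as a 3x3 rotation matrix whose columns are the frame's x, y, z axes.
In Python, from station import env gives the robot as it stands.
- The arm moves only by the shell command python3 -m jog 'ROWS' [FORCE]. ROWS is JSON, a list of rows, each an object of numbers: "fingers": the opening, from 0 (shut) to 1 (fully open); "tx", "ty", "tz": the shift along the tool's x, y, z in m; "spin": the turn about the tool's z in degrees. In form: [{"fingers": .., "tx": .., "ty": .., "tz": .., "spin": ..}, ...]. A call has 1 to 8 rows; each row shifts and turns the commanded pose from where the row before left it, along the tool's axes as they then stand; what a row does not reach is not made up. A row lasts 1/8 s, in which the tool goes at most 62.5 mm and 10.7 degrees, less where a joint would pass 70% of its speed; a pose out of reach is approached as far as the arm can. A call with a gripper value outside its range is refused whole. The fingers move at their own pace and stop on an object; FORCE is the grip in N (left out, the last holds). Time passes only in rows, so rows that do not move let the fingers close. It gives the time, the measured TCP pose, the force and the opening at its end, in the units of the state.
- env.read_state(): the state, without advancing time (a new reading comes with each control period).
- env.grab_frame(name): name is "scene" or "top" or "wrist"; returns a dict with "frame" (384x512x3 uint8, red, green, blue), "fx", "fy", "cx", "cy" (pixels), "origin" and "orientation" of the camera in the world; the wrist camera has in their place "T_tool_cam" (4x4, takes a point from camera to tool coordinates, whose origin is the TCP and whose axes are the flange's). Camera axes: x right, y down, z forward; pixel columns grow to the right and rows downward; lengths in m; the calibration is good to about 2 mm. A picture is of the moment at which its call begins: read the wrist's pose just before it. There is no depth.
- env.finish_job(): hands the job in, once; it reports no verdict.
The state is a dict: "clock": time; "qpos": joint angles; "joint_vel": joint speeds; "effort": joint torques, N m; "tcp_pos": TCP position; "tool_rot": TCP orientation; "wrist_force": force on the tool from outside, world axes, zero at the start; "ft_torque": the same for the moment, N m; "opening": opening from 0.0 (shut) to 1.0 (fully open).
Only numpy, scipy, OpenCV 4.12 (cv2) and the standard library are available. Lean on these libraries where they do the work, as an engineer would, in place of code of your own. Each camera call takes 0.05 s, during which the arm holds its last target. There are 200 camera calls.

## Task

Swing the file stand out for loading: pull up its black plunger knob, swing the rack anticlockwise (seen from above) to the next notch and let the pin drop fully home. Then move every file from the wooden cleaning block, where only the blades stick out, into its own channel of the rack, blade fully in and handle outside on the tongue, laying each file down flat on the way to change your grip from blade to handle. Finally draw the knob again, swing the loaded rack back to its first notch and let the pin drop home; leave the other things where they are.

Things in the scene. Friction and masses are not known exactly. Their poses are not given: they have to be found in the camera images.
- stand: Swivel file stand, fixed on the bench behind the carton: grey 110 x 110 mm foot and column carrying a steel notched index plate, about 238 mm across, top 122 mm above the bench, and the rack above it. Origin on the vertical swivel axis at bench height. Left of it stands a fixed arbor press, 430 mm tall (x 0.45 to 0.67, y 0.05 to 0.23 m): pass in front of it.
- swivel (a joint): Angle of the rack in rad, 0 in its home notch, where it starts locked, growing anticlockwise seen from above. Notches at 0, 1.047 (loading notch) and 2.094 rad; stops at -0.15 and 2.25. It turns lightly (0.06 N m) and stays where it is left. With the pin in a notch it has about 0.02 rad of play each way.
- plunger (a joint): Lift of the spring plunger in m: 0 with its pin fully home in a notch, about 0.011 with the pin riding on the plate between notches (lift it above that to turn), 0.016 at the upper stop. The spring presses it down with 4.5 to 7 N; it does not stay up by itself. It sits on the rack and swings with it.
- plunger_knob (a point): Centre of the grip of the black plunger knob: 26 mm across, gripping part 18 mm tall, top 13 mm above this point, which is 33 mm above the rack's deck and 106 mm from the swivel axis. A 22 mm wide collar 12 mm high lies on the deck below it. Gripped along the tangent of its circle, the fingers clear the rack.
- channel0 (a point): Mouth of the rack's end channel away from the plunger: where the blade-handle point of a well placed file lies. x points into the channel, z up. The channel is open on top, 22 mm wide, 72 mm long to a back plate; the solid ribs beside it rise 17 mm above this point, the deck is 11 mm below. Outside, a tongue 12 mm wide at deck height runs out 46 mm to carry the handle.
- channel1 (a point): The same point of the middle channel; the channels are parallel at 54 mm pitch. Beside each tongue there is free air for the fingers, down to the index plate 29 mm below this point.
- channel2 (a point): The same point of the end channel next to the plunger knob. Axes as for channel0.
- block: Fixed wooden block 72 x 130 x 38 mm in the black crate (inside x 0.365 to 0.695, y -0.535 to -0.285 m, walls 110 mm high, floor 3 mm up, far end free). Origin: middle of the mouth face, underside; x points out of the grooves along the blades. Grooves at y = 44, 0, -44 mm: 28 mm wide, 66 mm long, closed behind, open on top, floor 6 mm up, walls 32 mm above it; each hides a handle.
- file0: Hand file 132 mm long, about 0.07 kg; may be absent. Origin on its axis where blade meets handle, x towards the tip, z square to the flat of the blade. Wooden handle 22 x 22 mm from x = -62 to -10 mm, ferrule 17 mm across to 0, steel blade 14 mm wide, 6 mm thick, to 70 mm. It balances about 15 mm behind the origin and lies steadily on its handle, axis 11 mm up.
- file1: Hand file 132 mm long, about 0.07 kg; may be absent. Origin on its axis where blade meets handle, x towards the tip, z square to the flat of the blade. Wooden handle 22 x 22 mm from x = -62 to -10 mm, ferrule 17 mm across to 0, steel blade 14 mm wide, 6 mm thick, to 70 mm. It balances about 15 mm behind the origin and lies steadily on its handle, axis 11 mm up.
- file2: Hand file 132 mm long, about 0.07 kg; may be absent. Origin on its axis where blade meets handle, x towards the tip, z square to the flat of the blade. Wooden handle 22 x 22 mm from x = -62 to -10 mm, ferrule 17 mm across to 0, steel blade 14 mm wide, 6 mm thick, to 70 mm. It balances about 15 mm behind the origin and lies steadily on its handle, axis 11 mm up.
- file0_tip (a point): Tip of the blade of file0, on its axis.
- file1_tip (a point): Tip of the blade of file1, on its axis.
- file2_tip (a point): Tip of the blade of file2, on its axis.
- tape: Bystander: roll of masking tape 92 mm across, 24 mm high; origin under its centre.
- reel: Bystander: solder reel 58 mm across, 45 mm high; origin under its centre.
- parts_box: Bystander: small box with blue lid, 53 x 75 x 26 mm; origin under its centre.
- spray: Bystander: spray can 58 mm across, 187 mm high; origin under its centre.
- side_cutters: Bystander: red-handled side cutters, 160 mm long, in the blue basket; origin under their middle.

How it is judged:
By the outcome, as a careful person would: the job done as asked, in the order asked, and still so for the second after the job is handed in, with the robot touching nothing.
Of file0, file1, file2 only 2 to 3 are there at a start; the rules pass over those that are not, and their reading is None.
At some moment in a run one of file0, file1, file2 may be knocked a few centimetres aside while the robot is not near it.
Once in a run the grip may slacken for a moment while it holds something.
It also fails if it takes over 210 s, if anything falls off the work surface, if the arm or the gripper's body presses on something with over 40 N, if the wrist force passes 120 N, or if a joint passes its speed limit or range.

## Working session

There is one attempt and no reset: what is moved stays moved. The work goes in short steps, Python scripts to look and compute and a shell command to move; the robot and the scene stay as the last step left them, time stands still between calls to the robot, and variables do not carry over. Pictures are saved under pics/ and viewed, about 12 in all and at most 16, crops included, and the job is handed in when it is done.

```bash
mkdir -p pics; ls; cat > h.py <<'E'
import numpy as np, cv2, json
from station import env
def snap(cam,fn=None,crop=None,scale=1):
    s=env.read_state(); g=env.grab_frame(cam); f=g["frame"]
    if "T_tool_cam" in g:
        T=np.eye(4);T[:3,:3]=np.array(s["tool_rot"]);T[:3,3]=s["tcp_pos"]
        C=T@np.array(g["T_tool_cam"]); R,o=C[:3,:3],C[:3,3]
    else: R,o=np.array(g["orientation"]),np.array(g["origin"])
    K=np.array([[g["fx"],0,g["cx"]],[0,g["fy"],g["cy"]],[0,0,1]])
    if fn:
        im=f[...,::-1]
        if crop: im=im[crop[1]:crop[3],crop[0]:crop[2]]
        cv2.imwrite("pics/"+fn,cv2.resize(im,None,fx=scale,fy=scale,interpolation=cv2.INTER_CUBIC))
        np.savez("pics/"+fn+".npz",K=K,R=R,o=o,f=f)
    return f,K,R,o
def load(fn): d=np.load("pics/"+fn+".npz"); return d["f"],d["K"],d["R"],d["o"]
def p2w(cam,u,v,z):
    _,K,R,o=cam; d=R@np.linalg.solve(K,[u,v,1]); return o+d*(z-o[2])/d[2]
def w2p(cam,p):
    _,K,R,o=cam; q=K@(R.T@(np.array(p)-o)); return q[:2]/q[2]
def st():
    s=env.read_state(); print(round(s["clock"],2),np.round(s["tcp_pos"],4),"q",np.round(s["qpos"],1),"op",round(s["opening"],3),"F",np.round(s["wrist_force"],1)); print(np.round(s["tool_rot"],3).tolist())
E
python3 - <<'E'
from h import *
st()
a=snap("top","top0.png",None,1.55); b=snap("scene","scene0.png",None,1.55)
for c in(a,b): print(np.round(c[1],1).tolist(),np.round(c[3],3),np.round(c[2],2).tolist())
E
```

```text
pics
0.0 [ 0.2136 -0.5332  0.2493] q [-80.2   9.1  91.6   0.   79.4 -12. ] op 1.0 F [ 0.2  0.1 -0.8]
[[0.928, 0.372, -0.0], [0.372, -0.928, 0.002], [0.0, -0.002, -1.0]]
[[484.0, 0.0, 255.7], [0.0, 484.0, 191.2], [0.0, 0.0, 1.0]] [ 0.433 -0.027  1.577] [[-0.02, -1.0, 0.08], [-1.0, 0.02, 0.0], [-0.01, -0.08, -1.0]]
[[361.5, 0.0, 254.1], [0.0, 361.5, 193.6], [0.0, 0.0, 1.0]] [-0.106 -0.576  0.75 ] [[0.63, -0.46, 0.62], [-0.77, -0.36, 0.52], [-0.01, -0.81, -0.59]]
```

View pics/top0.png

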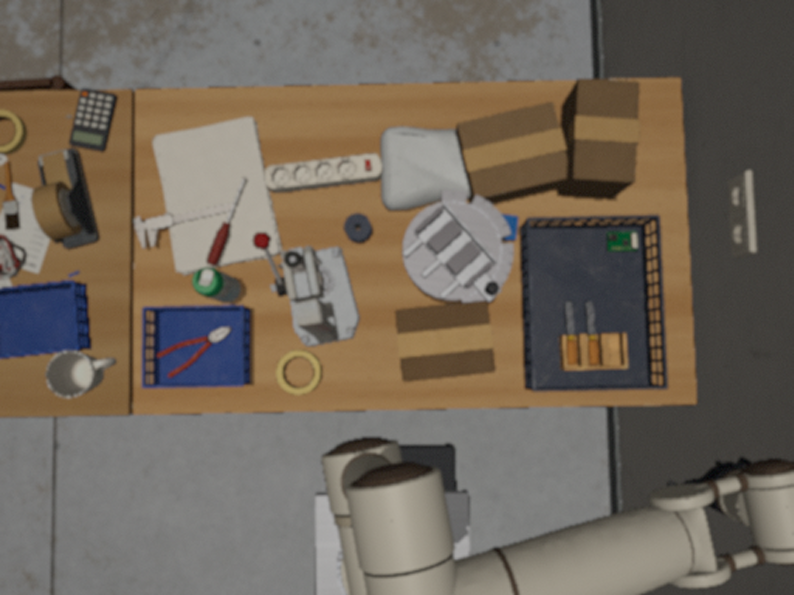

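View pics/scene0.png

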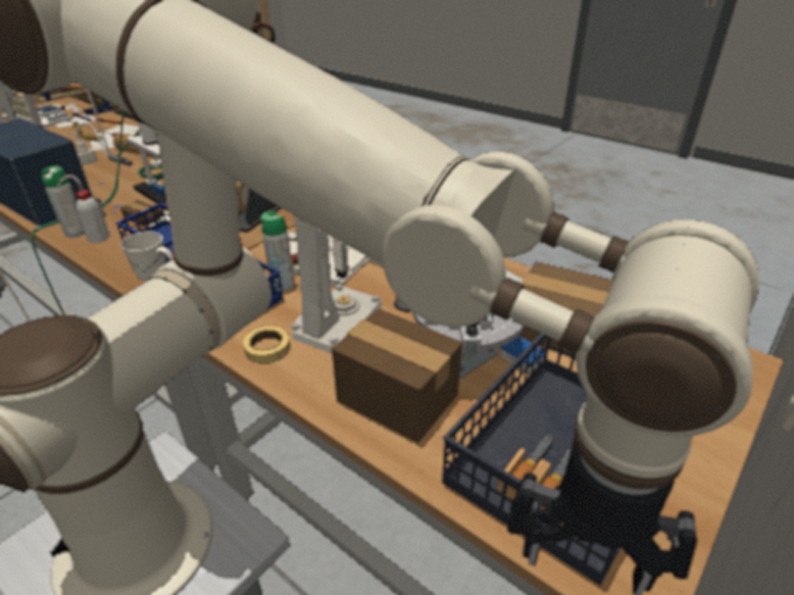

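Top view (×1.55): stand disc centre ≈ (460,250), knob (492,288), three channels opening to the lower left; two files in the block with blades up at x≈571 and 592, right groove empty. Zoom on those.

```bash
python3 - <<'E'
from h import *
f=load("top0.png")[0][...,::-1]
im=f[115:260,250:440]
cv2.imwrite("pics/c1.png",cv2.resize(im,None,fx=4.2,fy=4.2,interpolation=cv2.INTER_CUBIC))
E
```

```text
(no output)
```

View pics/c1.png

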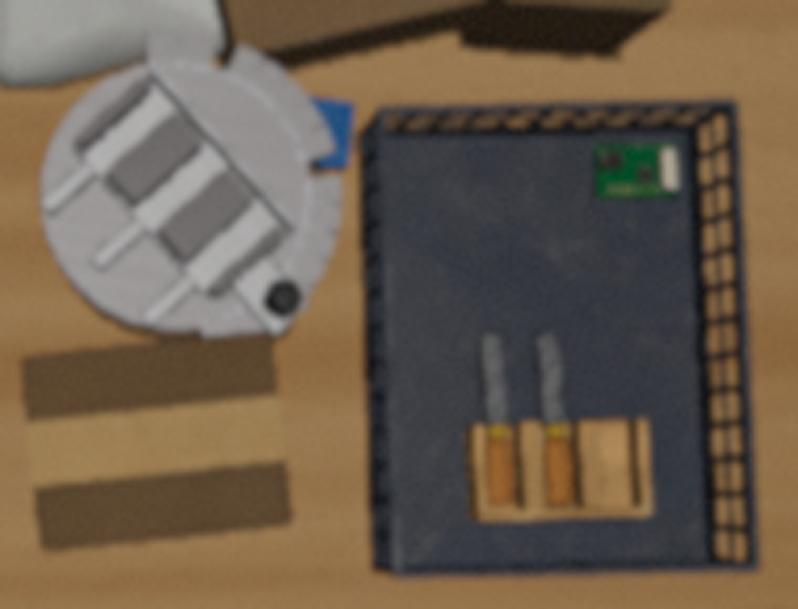

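```bash
python3 - <<'E'
from h import *
c=load("top0.png")
def P(u,v,z): return p2w(c,250+u/4.2,115+v/4.2,z)
for n,u,v,z in [("axis",191,190,.122),("discL",40,190,.122),("discR",343,190,.122),("discB",191,338,.122),("knob",282,298,.186),("t0",46,210,.14),("t1",99,263,.14),("t2",152,315,.14),
 ("m0",85,155,.14),("m2",190,268,.14),("f0tip",491,336,.02),("f0base",498,425,.02),("f1tip",546,336,.02),("f1base",556,425,.02),("h0end",503,505,.03),("h1end",560,505,.03),
 ("blkTL",470,422,.041),("blkTR",650,418,.041),("blkBR",652,515,.041),("blkBL",474,520,.041),
 ("carton",275,345,.13),("cartonBR",290,520,.13),("cratefloorTL",390,130,.003)]:
  print(n,np.round(P(u,v,z),3))
E
```

```text
axis [ 0.641 -0.143  0.122]
discL [ 0.643 -0.034  0.122]
discR [ 0.639 -0.252  0.122]
discB [ 0.534 -0.14   0.122]
knob [ 0.556 -0.198  0.186]
t0 [ 0.626 -0.038  0.14 ]
t1 [ 0.587 -0.075  0.14 ]
t2 [ 0.55  -0.111  0.14 ]
m0 [ 0.665 -0.066  0.14 ]
m2 [ 0.583 -0.139  0.14 ]
f0tip [ 0.538 -0.378  0.02 ]
f0base [ 0.47  -0.381  0.02 ]
f1tip [ 0.537 -0.42   0.02 ]
f1base [ 0.469 -0.425  0.02 ]
h0end [ 0.409 -0.38   0.03 ]
h1end [ 0.408 -0.423  0.03 ]
blkTL [ 0.472 -0.355  0.041]
blkTR [ 0.473 -0.491  0.041]
blkBR [ 0.4   -0.489  0.041]
blkBL [ 0.398 -0.355  0.041]
carton [ 0.527 -0.199  0.13 ]
cartonBR [ 0.403 -0.206  0.13 ]
cratefloorTL [ 0.702 -0.309  0.003]
```

```bash
cat > d.py <<'E'
# d.py x y z [yaw of tool y, deg]: deltas in tool axes to target, tool pointing down
import sys; from h import *
st(); s=env.read_state(); R=np.array(s["tool_rot"]); p=np.array(s["tcp_pos"])
t=np.array([float(v) for v in sys.argv[1:4]]); print("d tool",np.round(R.T@(t-p),4),"dist",round(float(np.linalg.norm(t-p)),3))
y=np.degrees(np.arctan2(R[1,1],R[0,1])); print("yaw",round(y,2),end=" ")
if len(sys.argv)>4: print("spin",round((y-float(sys.argv[4])+90)%180-90,2))
E
python3 -m jog '[{"tx":0.055,"ty":-0.0227},{"tx":0.055,"ty":-0.0227},{"tx":0.055,"ty":-0.0227},{"tx":0.055,"ty":-0.0227},{"tx":0.055,"ty":-0.0227},{"tx":0.055,"ty":-0.0227},{"tx":0.055,"ty":-0.0227},{"tx":0.055,"ty":-0.0227}]' 60
python3 d.py 0.53 -0.2 0.30 -57
```

```text
0.1 [ 0.2136 -0.5333  0.2494] q [-80.2   9.1  91.6  -0.   79.4 -12. ] op 0.998 F [-0.6 -0.3  0.2]
[[0.928, 0.372, -0.0], [0.372, -0.928, 0.002], [0.0, -0.002, -1.0]]
d tool [ 0.4176 -0.1919 -0.0501] dist 0.462
yaw -68.18 spin -11.18invalid input
```

```bash

python3 -m jog '[{"fingers":1,"tx":0.055,"ty":-0.0227,"tz":0,"spin":0},{"fingers":1,"tx":0.055,"ty":-0.0227,"tz":0,"spin":0},{"fingers":1,"tx":0.055,"ty":-0.0227,"tz":0,"spin":0},{"fingers":1,"tx":0.055,"ty":-0.0227,"tz":0,"spin":0},{"fingers":1,"tx":0.055,"ty":-0.0227,"tz":0,"spin":0},{"fingers":1,"tx":0.055,"ty":-0.0227,"tz":0,"spin":0},{"fingers":1,"tx":0.055,"ty":-0.0227,"tz":0,"spin":-5},{"fingers":1,"tx":0.03,"ty":-0.0127,"tz":0,"spin":-6}]' 60
python3 d.py 0.53 -0.2 0.30 -57
```

```text
clock: 1.1
tcp_pos: [0.5344, -0.2158, 0.2497]
tool_rot: [[0.837, 0.547, -0.001], [0.547, -0.837, 0.001], [0.0, -0.001, -1.0]]
wrist_force: [-0.3, 0.4, 0.1]
opening: 0.996
1.1 [ 0.5344 -0.2158  0.2497] q [-34.    9.3  91.3   0.   79.4  22.8] op 0.996 F [-0.3  0.4  0.1]
[[0.837, 0.547, -0.001], [0.547, -0.837, 0.001], [0.0, -0.001, -1.0]]
d tool [ 0.0049 -0.0157 -0.0503] dist 0.053
yaw -56.85 spin 0.15
```

```bash
python3 - <<'E'
from h import *
c=snap("wrist","w1.png",None,1.5); print(c[3],np.round(c[2],3).tolist(),c[1][0,0])
print(w2p(c,[.556,-.198,.186])*1.5)
E
```

```text
[ 0.59610291 -0.17607743  0.37377612] [[0.547, -0.801, -0.241], [-0.837, -0.525, -0.157], [-0.001, 0.288, -0.958]] 309.92735587273876
[379.16113343 253.09781251]
```

View pics/w1.png

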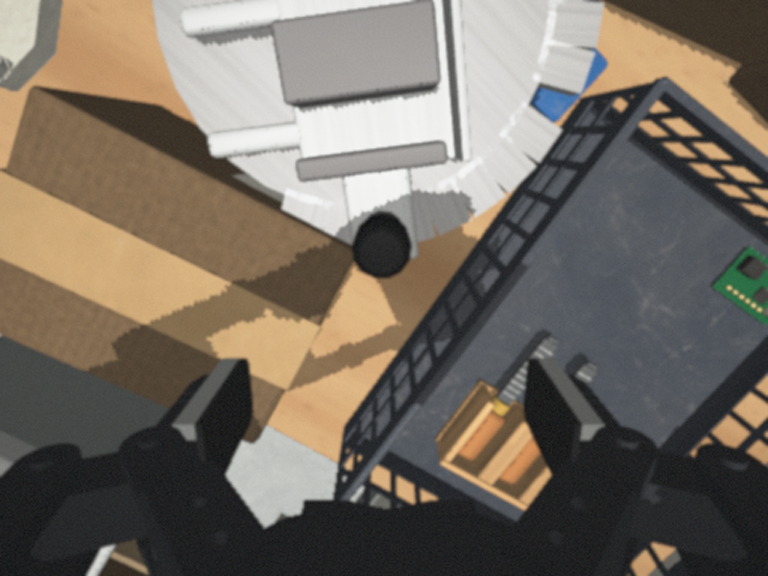

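Wrist view: knob top at (382,240), the rack's end channel next to it; ribs slope ~6° to the jaw axis.

```bash
python3 - <<'E'
from h import *
c=load("w1.png")
P=lambda u,v,z: p2w(c,u/1.5,v/1.5,z)
k=P(382,238,.186); print("knob",k)
a,b=P(300,180,.168),P(446,162,.168); print("rib",a,b,np.degrees(np.arctan2(*(b-a)[1::-1])))
a,b=P(446,148,.168),P(436,1,.168); print("back",a,b,np.degrees(np.arctan2(*(b-a)[1::-1])))
a,b=P(282,190,.122),P(346,210,.122);print(a,b)
# disc edge points, plate top
pts=np.array([P(u,v,.122) for u,v in [(158,30),(185,100),(228,165),(420,243),(475,220)]])
from scipy.optimize import least_squares
r=least_squares(lambda q:np.hypot(*(pts[:,:2]-q).T)-.119,[.645,-.145]);print(r.x,r.fun)
d=k[:2]-r.x;print(np.hypot(*d),np.degrees(np.arctan2(d[1],d[0])))
print([P(x,y,.14)[:2].round(3) for x,y in [(186,22),(213,144)]])
E
python3 d.py 0.556 -0.2 0.23 -57
```

```text
knob [ 0.56199399 -0.19551265  0.186     ]
rib [ 0.56072585 -0.15357715  0.168     ] [ 0.60167853 -0.20228766  0.168     ] -49.94503069216168
back [ 0.60641461 -0.19893862  0.168     ] [ 0.6496117  -0.16359536  0.168     ] 39.28955051238344
[ 0.54299036 -0.1431249   0.122     ] [ 0.55263649 -0.17741291  0.122     ]
[ 0.65408934 -0.14469063] [-0.00047688 -0.00084223  0.00063148  0.00267875 -0.002882  ]
0.1051875989338426 -151.1082663197561
[array([ 0.588, -0.072]), array([ 0.548, -0.107])]
1.15 [ 0.5359 -0.2134  0.2497] q [-33.8   9.4  91.2   0.2  79.4  22.7] op 1.001 F [-0.1  2.9  0.9]
[[0.834, 0.551, 0.001], [0.551, -0.834, 0.003], [0.002, -0.002, -1.0]]
d tool [ 0.0241 -0.0001  0.0198] dist 0.031
yaw -56.56 spin 0.44
```

```bash
python3 d.py 0.562 -0.1955 0.22 -61; python3 -m jog '[{"fingers":0.65,"tx":0.016,"ty":-0.001,"tz":0.01,"spin":4.4},{"fingers":0.65,"tx":0.016,"ty":-0.001,"tz":0.02,"spin":0},{"fingers":0.65,"tx":0,"ty":0,"tz":0,"spin":0}]' 60;  python3 d.py 0.562 -0.1955 0.174 -61
```

```text
1.15 [ 0.5359 -0.2134  0.2497] q [-33.8   9.4  91.2   0.2  79.4  22.7] op 1.001 F [-0.1  2.9  0.9]
[[0.834, 0.551, 0.001], [0.551, -0.834, 0.003], [0.002, -0.002, -1.0]]
d tool [ 0.0316 -0.0005  0.0298] dist 0.043
yaw -56.56 spin 4.44
clock: 1.52
tcp_pos: [0.5586, -0.1992, 0.2179]
tool_rot: [[0.879, 0.477, -0.004], [0.477, -0.879, 0.002], [-0.002, -0.004, -1.0]]
wrist_force: [-0.4, -0.4, -0.0]
opening: 0.649
1.52 [ 0.5586 -0.1992  0.2179] q [-31.3  13.4  90.3  -0.   76.6  30.2] op 0.649 F [-0.4 -0.4 -0. ]
[[0.879, 0.477, -0.004], [0.477, -0.879, 0.002], [-0.002, -0.004, -1.0]]
d tool [ 0.0049 -0.0015  0.0439] dist 0.044
yaw -61.52 spin -0.52
```

```bash
python3 -m jog '[{"fingers":0.65,"tx":0.0045,"ty":-0.0015,"tz":0.02,"spin":0},{"fingers":0.65,"tx":0,"ty":0,"tz":0.024,"spin":0},{"fingers":0.65,"tx":0,"ty":0,"tz":0,"spin":0},{"fingers":0.1,"tx":0,"ty":0,"tz":0,"spin":0},{"fingers":0.1,"tx":0,"ty":0,"tz":0,"spin":0},{"fingers":0.1,"tx":0,"ty":0,"tz":0,"spin":0},{"fingers":0.1,"tx":0,"ty":0,"tz":0,"spin":0},{"fingers":0.1,"tx":0,"ty":0,"tz":0,"spin":0}]' 60;  python3 d.py 0.562 -0.1955 0.174 -61
```

```text
clock: 2.52
tcp_pos: [0.5629, -0.1964, 0.178]
tool_rot: [[0.88, 0.476, 0.0], [0.476, -0.88, 0.001], [0.001, -0.0, -1.0]]
wrist_force: [-3.8, 4.0, 4.8]
opening: 0.278
2.52 [ 0.5629 -0.1964  0.178 ] q [-30.9  15.7  92.1   0.   72.1  30.7] op 0.278 F [-3.8  4.   4.8]
[[0.88, 0.476, 0.0], [0.476, -0.88, 0.001], [0.001, -0.0, -1.0]]
d tool [-0.0003 -0.0012  0.004 ] dist 0.004
yaw -61.58 spin -0.58
```

```bash
python3 -m jog '[{"fingers":0.1,"tx":0,"ty":0,"tz":-0.004,"spin":0},{"fingers":0.1,"tx":0,"ty":0,"tz":-0.004,"spin":0},{"fingers":0.1,"tx":0,"ty":0,"tz":-0.004,"spin":0},{"fingers":0.1,"tx":0,"ty":0,"tz":-0.002,"spin":0},{"fingers":0.1,"tx":0,"ty":0,"tz":0,"spin":0},{"fingers":0.1,"tx":0,"ty":0,"tz":0,"spin":0}]' 60
```

```text
clock: 3.28
tcp_pos: [0.563, -0.1968, 0.1902]
tool_rot: [[0.879, 0.476, 0.0], [0.476, -0.879, 0.0], [0.0, 0.0, -1.0]]
wrist_force: [3.0, 2.7, -7.1]
opening: 0.276
```

```bash
python3 -m jog '[{"fingers":0.1,"tx":0,"ty":0,"tz":-0.0015,"spin":0},{"fingers":0.1,"tx":0,"ty":0,"tz":0,"spin":0},{"fingers":0.1,"tx":0,"ty":0,"tz":0,"spin":0}]' 60
```

```text
clock: 3.65
tcp_pos: [0.5629, -0.1967, 0.1918]
tool_rot: [[0.879, 0.476, 0.0], [0.476, -0.879, 0.0], [0.0, -0.0, -1.0]]
wrist_force: [3.2, 3.7, -8.3]
opening: 0.275
```

```bash
python3 -m jog '[{"fingers":0.1,"tx":0.0010,"ty":0.01384,"tz":0,"spin":-7.5},{"fingers":0.1,"tx":0.0010,"ty":0.01384,"tz":0,"spin":-7.5},{"fingers":0.1,"tx":0.0010,"ty":0.01384,"tz":0,"spin":-7.5},{"fingers":0.1,"tx":0.0010,"ty":0.01384,"tz":0,"spin":-7.5}]' 60
python3 d.py 0.645 -0.25 0.1918 -1
```

```text
clock: 4.15
tcp_pos: [0.6046, -0.2258, 0.1908]
tool_rot: [[0.518, 0.855, 0.006], [0.855, -0.518, 0.021], [0.021, -0.006, -1.0]]
wrist_force: [16.5, 39.5, -7.0]
opening: 0.28
4.15 [ 0.6046 -0.2258  0.1908] q [-31.7  22.1  82.7   1.2  75.6  -0.8] op 0.28 F [16.5 39.5 -7. ]
[[0.518, 0.855, 0.006], [0.855, -0.518, 0.021], [0.021, -0.006, -1.0]]
d tool [ 0.0003  0.0471 -0.0013] dist 0.047
yaw -31.22 spin -30.22
```

```bash
python3 -m jog '[{"fingers":0.1,"tx":0.0100,"ty":0,"tz":0,"spin":0},{"fingers":0.1,"tx":0,"ty":0,"tz":0,"spin":0},{"fingers":0.1,"tx":0,"ty":0,"tz":0,"spin":0}]' 60
python3 - <<'E'
from h import *
st();c=snap("wrist","w2.png",None,1.5)
E
```

```text
clock: 4.53
tcp_pos: [0.6062, -0.2252, 0.191]
tool_rot: [[0.523, 0.852, -0.001], [0.852, -0.523, 0.005], [0.004, -0.003, -1.0]]
wrist_force: [3.8, 11.1, -6.7]
opening: 0.28
4.53 [ 0.6062 -0.2252  0.191 ] q [-31.2  22.3  82.4   0.3  75.5   0.3] op 0.28 F [ 3.8 11.1 -6.7]
[[0.523, 0.852, -0.001], [0.852, -0.523, 0.005], [0.004, -0.003, -1.0]]
```

View pics/w2.png

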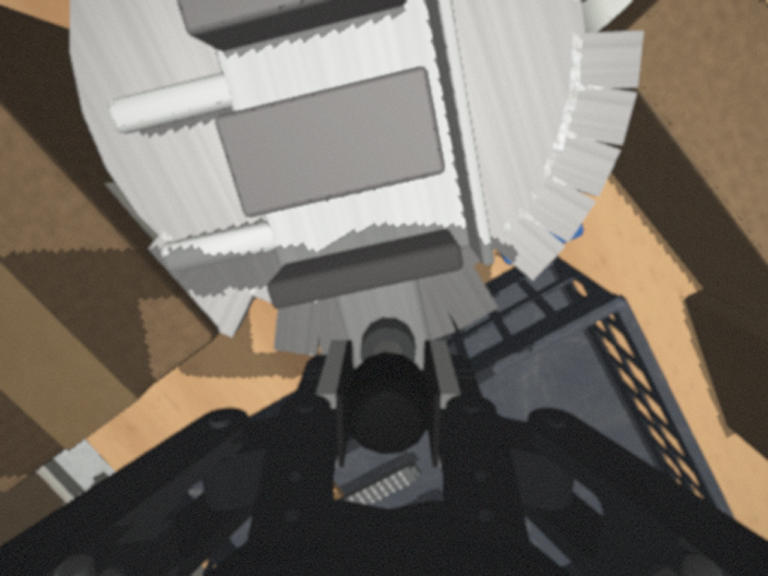

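```bash
python3 - <<'E'
from h import *
from scipy.optimize import least_squares
c=load("w2.png");P=lambda u,v,z: p2w(c,u/1.5,v/1.5,z)
o=np.array([P(*q,.122)[:2] for q in [(643,32),(636,92),(621,153),(597,193),(541,278),(276,352),(223,335)]])
i=np.array([P(*q,.122)[:2] for q in [(70,40),(80,100),(100,155),(115,190),(150,240)]])
r=least_squares(lambda q:np.r_[np.hypot(*(o-q[:2]).T)-.119,np.hypot(*(i-q[:2]).T)-q[2]],[.645,-.135,.108]);print(r.x,r.fun.round(4))
r=least_squares(lambda q:np.r_[np.hypot(*(o-q[:2]).T)-q[3],np.hypot(*(i-q[:2]).T)-q[2]],[.645,-.135,.108,.119]);print(r.x,r.fun.round(4))
for q in [(273,290,.168),(462,245,.168),(462,265,.168)]: print(P(*q))
a,b=P(273,290,.168),P(462,248,.168); print(np.degrees(np.arctan2(*(b-a)[1::-1])))
A=r.x[:2];
for k in ((.5629,-.1967),(.6062,-.2252)):
  d=np.array(k)-A;print(np.hypot(*d),np.degrees(np.arctan2(d[1],d[0])))
E
```

```text
[ 0.6369757  -0.13207267  0.09858608] [ 0.0003 -0.0001  0.0005 -0.002   0.0006 -0.0005 -0.0004 -0.0004 -0.0009
 -0.0011  0.0004  0.0019]
[ 0.6371867  -0.13397013  0.09929605  0.11746653] [ 0.0009  0.0002  0.0005 -0.0021  0.0003 -0.0001  0.0003  0.0003 -0.0005
 -0.0011  0.0002  0.0012]
[ 0.58692861 -0.18415422  0.168     ]
[ 0.6480428  -0.20358221  0.168     ]
[ 0.64480653 -0.20944755  0.168     ]
-18.50903923350841
0.09722936954176291 -139.82126858843236
0.09634866404801341 -108.76032094479123
```

```bash
python3 -m jog '[{"fingers":0.1,"tx":0.0040,"ty":0.0059,"tz":0,"spin":-5.2},{"fingers":0.1,"tx":0.0014,"ty":0.006,"tz":0,"spin":-5.2},{"fingers":0.1,"tx":0.0012,"ty":0.006,"tz":0,"spin":-5.2},{"fingers":0.1,"tx":0.001,"ty":0.006,"tz":0,"spin":-5.2},{"fingers":0.1,"tx":0.0009,"ty":0.0061,"tz":0,"spin":-5.2},{"fingers":0.1,"tx":0,"ty":0,"tz":0,"spin":0},{"fingers":0.1,"tx":0,"ty":0,"tz":0,"spin":0}]' 60
python3 - <<'E'
from h import *
st();p=env.read_state()["tcp_pos"];d=np.array(p[:2])-[.637,-.133];print(np.hypot(*d),np.degrees(np.arctan2(d[1],d[0])), "target",-79.8)
E
```

```text
clock: 5.45
tcp_pos: [0.6386, -0.2307, 0.192]
tool_rot: [[0.099, 0.995, 0.003], [0.995, -0.099, 0.001], [0.002, 0.003, -1.0]]
wrist_force: [8.4, 5.2, -7.1]
opening: 0.273
5.45 [ 0.6386 -0.2307  0.192 ] q [-30.1  26.6  76.5   0.2  76.7 -24.4] op 0.273 F [ 8.4  5.2 -7.1]
[[0.099, 0.995, 0.003], [0.995, -0.099, 0.001], [0.002, 0.003, -1.0]]
0.09766405685244302 -89.0673760877236 target -79.8
```

```bash
python3 -m jog '[{"fingers":0.1,"tx":0.0005,"ty":0.005,"tz":0,"spin":-5.2},{"fingers":0.1,"tx":0.0004,"ty":0.005,"tz":0,"spin":-5.2},{"fingers":0.1,"tx":0.0003,"ty":0.003,"tz":0,"spin":-5},{"fingers":0.1,"tx":0,"ty":0,"tz":0,"spin":0},{"fingers":0.1,"tx":0,"ty":0,"tz":0,"spin":0}]' 60
python3 - <<'E'
from h import *
st();p=env.read_state()["tcp_pos"];d=np.array(p[:2])-[.637,-.133];print(np.hypot(*d),np.degrees(np.arctan2(d[1],d[0])), "target",-79.8)
E
```

```text
clock: 6.08
tcp_pos: [0.6505, -0.2316, 0.192]
tool_rot: [[-0.169, 0.986, 0.001], [0.986, 0.169, -0.002], [-0.002, 0.0, -1.0]]
wrist_force: [5.4, -0.6, -7.6]
opening: 0.28
6.08 [ 0.6505 -0.2316  0.192 ] q [-29.6  28.4  74.2  -0.1  77.4 -39.3] op 0.28 F [ 5.4 -0.6 -7.6]
[[-0.169, 0.986, 0.001], [0.986, 0.169, -0.002], [-0.002, 0.0, -1.0]]
0.09952411563654925 -82.19931789273483 target -79.8
```

```bash
python3 -m jog '[{"fingers":0.1,"tx":0,"ty":0,"tz":0.003,"spin":0},{"fingers":0.1,"tx":0,"ty":0,"tz":0.001,"spin":0},{"fingers":0.1,"tx":0,"ty":0,"tz":0,"spin":0},{"fingers":0.1,"tx":0,"ty":0,"tz":0,"spin":0}]' 60
python3 -m jog '[{"fingers":0.1,"tx":0,"ty":0.0015,"tz":0,"spin":0},{"fingers":0.1,"tx":0,"ty":0,"tz":0,"spin":0}]' 60
python3 -m jog '[{"fingers":0.1,"tx":0,"ty":0.0015,"tz":0,"spin":0},{"fingers":0.1,"tx":0,"ty":0,"tz":0,"spin":0}]' 60
```

```text
clock: 6.58
tcp_pos: [0.6505, -0.2316, 0.1882]
tool_rot: [[-0.17, 0.986, 0.001], [0.986, 0.17, -0.002], [-0.003, 0.001, -1.0]]
wrist_force: [3.6, -3.6, -6.6]
opening: 0.275
clock: 6.82
tcp_pos: [0.6517, -0.2314, 0.1879]
tool_rot: [[-0.17, 0.985, -0.0], [0.985, 0.17, -0.003], [-0.002, -0.001, -1.0]]
wrist_force: [2.7, -4.4, -5.7]
opening: 0.281
clock: 7.08
tcp_pos: [0.6527, -0.2312, 0.1877]
tool_rot: [[-0.17, 0.985, -0.001], [0.985, 0.17, -0.003], [-0.002, -0.002, -1.0]]
wrist_force: [1.0, -5.8, -6.6]
opening: 0.278
```

```bash
python3 -m jog '[{"fingers":0.1,"tx":0,"ty":0,"tz":0.002,"spin":0},{"fingers":0.1,"tx":0,"ty":0,"tz":0.001,"spin":0},{"fingers":0.1,"tx":0,"ty":0,"tz":0,"spin":0}]' 60
python3 -m jog '[{"fingers":0.1,"tx":0,"ty":0,"tz":0.002,"spin":0},{"fingers":0.1,"tx":0,"ty":0,"tz":0.001,"spin":0},{"fingers":0.1,"tx":0,"ty":0,"tz":0,"spin":0}]' 60
```

```text
clock: 7.45
tcp_pos: [0.6528, -0.2312, 0.1847]
tool_rot: [[-0.17, 0.985, -0.001], [0.985, 0.17, -0.003], [-0.002, -0.001, -1.0]]
wrist_force: [0.9, -4.3, -5.7]
opening: 0.28
clock: 7.82
tcp_pos: [0.653, -0.2311, 0.1821]
tool_rot: [[-0.171, 0.985, -0.0], [0.985, 0.171, -0.003], [-0.003, -0.001, -1.0]]
wrist_force: [1.7, -5.9, -5.3]
opening: 0.273
```

```bash
python3 -m jog '[{"fingers":0.1,"tx":0,"ty":0,"tz":0.002,"spin":0},{"fingers":0.1,"tx":0,"ty":0,"tz":0.002,"spin":0},{"fingers":0.1,"tx":0,"ty":0,"tz":0,"spin":0},{"fingers":0.1,"tx":0,"ty":0,"tz":0,"spin":0}]' 60
python3 -m jog '[{"fingers":0.1,"tx":0,"ty":0,"tz":0.002,"spin":0},{"fingers":0.1,"tx":0,"ty":0,"tz":0,"spin":0}]' 60
python3 -m jog '[{"fingers":0.1,"tx":0,"ty":0.006,"tz":0,"spin":0},{"fingers":0.1,"tx":0,"ty":0,"tz":0,"spin":0}]' 60
python3 -m jog '[{"fingers":0.1,"tx":0,"ty":-0.012,"tz":0,"spin":0},{"fingers":0.1,"tx":0,"ty":0,"tz":0,"spin":0}]' 60
```

```text
clock: 8.32
tcp_pos: [0.6532, -0.2311, 0.1784]
tool_rot: [[-0.171, 0.985, 0.0], [0.985, 0.171, -0.003], [-0.003, -0.0, -1.0]]
wrist_force: [1.6, -5.9, -3.6]
opening: 0.275
clock: 8.57
tcp_pos: [0.6538, -0.231, 0.1782]
tool_rot: [[-0.171, 0.985, 0.002], [0.985, 0.171, -0.003], [-0.004, 0.001, -1.0]]
wrist_force: [-0.5, -5.3, 4.5]
opening: 0.277
clock: 8.82
tcp_pos: [0.6576, -0.2304, 0.1782]
tool_rot: [[-0.172, 0.985, -0.005], [0.985, 0.172, -0.004], [-0.003, -0.005, -1.0]]
wrist_force: [-11.0, -4.8, 10.9]
opening: 0.274
clock: 9.07
tcp_pos: [0.6519, -0.2313, 0.1783]
tool_rot: [[-0.17, 0.985, 0.014], [0.985, 0.17, -0.003], [-0.005, 0.013, -1.0]]
wrist_force: [16.2, -4.8, -2.5]
opening: 0.277
```

```bash
python3 -m jog '[{"fingers":0.1,"tx":0,"ty":0.006,"tz":0,"spin":0},{"fingers":0.6,"tx":0,"ty":0,"tz":0,"spin":0},{"fingers":0.6,"tx":0,"ty":0,"tz":0,"spin":0},{"fingers":0.6,"tx":0,"ty":0,"tz":0,"spin":0},{"fingers":0.6,"tx":0,"ty":0,"tz":-0.04,"spin":0},{"fingers":1,"tx":0,"ty":0,"tz":-0.06,"spin":0},{"fingers":1,"tx":0,"ty":0,"tz":-0.06,"spin":0},{"fingers":1,"tx":0,"ty":0,"tz":0,"spin":0}]' 60
python3 d.py 0.50 -0.25 0.36 90
```

```text
clock: 10.07
tcp_pos: [0.6553, -0.2304, 0.3438]
tool_rot: [[-0.171, 0.985, 0.011], [0.985, 0.171, -0.006], [-0.008, 0.01, -1.0]]
wrist_force: [0.6, -0.3, -0.5]
opening: 0.997
10.07 [ 0.6553 -0.2304  0.3438] q [-29.3  24.4  62.4   0.   92.4 -39.2] op 0.997 F [ 0.6 -0.3 -0.5]
[[-0.171, 0.985, 0.011], [0.985, 0.171, -0.006], [-0.008, 0.01, -1.0]]
d tool [ 0.0071 -0.1562 -0.0178] dist 0.157
yaw 9.84 spin -80.16
```

```bash
python3 - <<'E'
from h import *
st();c=snap("wrist","w3.png",None,1.5); print(w2p(c,[.637,-.132,.122])*1.5)
E
```

```text
10.07 [ 0.6553 -0.2304  0.3438] q [-29.3  24.4  62.4   0.   92.4 -39.2] op 0.997 F [ 0.6 -0.3 -0.5]
[[-0.171, 0.985, 0.011], [0.985, 0.171, -0.006], [-0.008, 0.01, -1.0]]
[382.03619802  94.83711584]
```

View pics/w3.png

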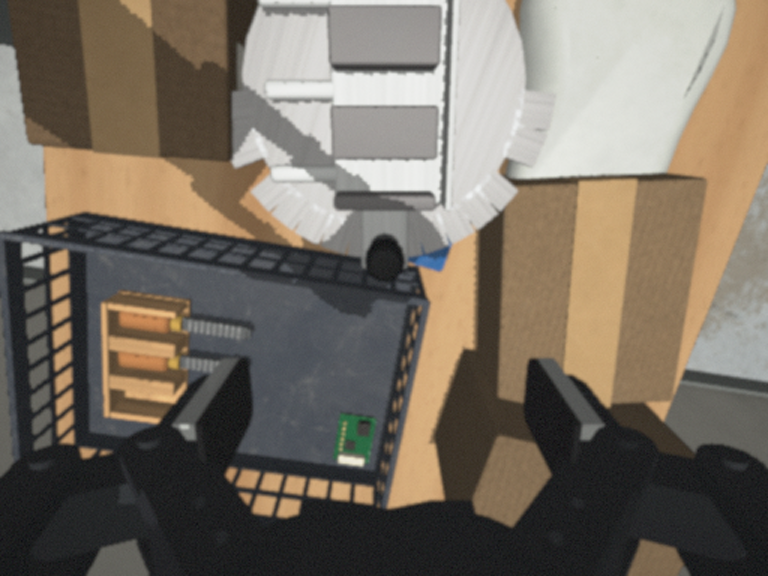

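Wrist view: rack now has channels parallel to the jaw axis; rib corners: A (331,5)-(441,68), B (331,106)-(437,158), end rib (335,192)-(435,208); tongues at v≈8, 90, 174. Knob at (384,258).

```bash
python3 - <<'E'
from h import *
c=load("w3.png");P=lambda u,v,z: p2w(c,u/1.5,v/1.5,z)
# rack frame: unit into-channel a, mouth pts from rib tops
fr={"A":[(329,5),(331,62)],"B":[(331,106),(331,158)],"C":[(335,192),(335,206)]}
A1,A2,B1,B2,C1=[P(*q,.168)[:2] for q in [(329,5),(331,63),(331,107),(331,156),(335,193)]]
for n,q in zip("A1 A2 B1 B2 C1".split(),[A1,A2,B1,B2,C1]): print(n,q.round(4))
d=C1-A1; print("pitch dir",np.degrees(np.arctan2(d[1],d[0])))
m1=(A2+B1)/2; m2=(B2+C1)/2; print("m1",m1,"m2",m2,np.linalg.norm(m1-m2), "chan widths",np.linalg.norm(A2-B1),np.linalg.norm(B2-C1))
for n,q in dict(t1a=(266,90),t1b=(331,90),t2a=(272,174),t2b=(335,174),t0a=(258,8),t0b=(328,10)).items(): print(n,P(*q,.140).round(4))
print("ribB back",P(437,106,.168),P(437,158,.168),"knob",P(384,253,.186))
a,b=P(331,106,.168),P(437,106,.168);print(np.degrees(np.arctan2(*(b-a)[1::-1])))
for n,q in dict(f0tip=(252,332),f0base=(178,325),f1base=(180,363)).items(): print(n,P(*q,.020).round(4))
E
```

```text
A1 [ 0.5998 -0.0936]
A2 [ 0.6051 -0.1234]
B1 [ 0.6084 -0.1475]
B2 [ 0.6123 -0.1759]
C1 [ 0.6179 -0.1981]
pitch dir -80.18365146706658
m1 [ 0.60671874 -0.13542299] m2 [ 0.61509252 -0.18699482] 0.05224723232415526 chan widths 0.024360264780444892 0.022883344731484564
t1a [ 0.5621 -0.1435  0.14  ]
t1b [ 0.6039 -0.1362  0.14  ]
t2a [ 0.5713 -0.1964  0.14  ]
t2b [ 0.6139 -0.189   0.14  ]
t0a [ 0.5526 -0.0969  0.14  ]
t0b [ 0.5957 -0.0904  0.14  ]
ribB back [ 0.67142559 -0.13588591  0.168     ] [ 0.677611   -0.16577727  0.168     ] knob [ 0.6545004  -0.22714569  0.186     ]
9.921165820848314
f0tip [ 0.5411 -0.3749  0.02  ]
f0base [ 0.4652 -0.3797  0.02  ]
f1base [ 0.4691 -0.4233  0.02  ]
```

```bash
python3 -m jog '[{"fingers":1,"tx":-0.03,"ty":-0.02,"tz":0,"spin":10},{"fingers":1,"tx":-0.03,"ty":-0.02,"tz":0,"spin":10},{"fingers":1,"tx":-0.03,"ty":-0.02,"tz":0,"spin":10},{"fingers":1,"tx":-0.03,"ty":-0.02,"tz":0,"spin":10},{"fingers":1,"tx":-0.02,"ty":0,"tz":0.03,"spin":10},{"fingers":1,"tx":0,"ty":0,"tz":0.03,"spin":10},{"fingers":1,"tx":0,"ty":0,"tz":0.03,"spin":10},{"fingers":1,"tx":0,"ty":0,"tz":0,"spin":10}]' 60
python3 d.py 0.48 -0.385 0.20 -90
```

```text
clock: 11.12
tcp_pos: [0.5522, -0.3549, 0.2393]
tool_rot: [[0.943, 0.333, -0.008], [0.333, -0.943, 0.008], [-0.005, -0.01, -1.0]]
wrist_force: [-0.0, 0.7, 0.6]
opening: 0.999
11.12 [ 0.5522 -0.3549  0.2393] q [-43.3  21.9  77.3   0.   81.4  27.3] op 0.999 F [-0.   0.7  0.6]
[[0.943, 0.333, -0.008], [0.333, -0.943, 0.008], [-0.005, -0.01, -1.0]]
d tool [-0.0779  0.0046  0.0397] dist 0.088
yaw -70.53 spin 19.47
```

```bash
python3 -m jog '[{"fingers":1,"tx":-0.039,"ty":0.002,"tz":0.02,"spin":10},{"fingers":1,"tx":-0.039,"ty":-0.006,"tz":0.02,"spin":9.5},{"fingers":1,"tx":0,"ty":0,"tz":0,"spin":0},{"fingers":1,"tx":0,"ty":0,"tz":0,"spin":0}]' 60
python3 - <<'E'
from h import *
st();c=snap("wrist","w4.png",None,1.5)
E
```

```text
clock: 11.62
tcp_pos: [0.4792, -0.3725, 0.2052]
tool_rot: [[1.0, 0.007, -0.0], [0.007, -1.0, 0.001], [-0.0, -0.001, -1.0]]
wrist_force: [-0.2, -0.8, 0.6]
opening: 0.998
11.62 [ 0.4792 -0.3725  0.2052] q [-49.3  15.8  88.8   0.   75.4  40.3] op 0.998 F [-0.2 -0.8  0.6]
[[1.0, 0.007, -0.0], [0.007, -1.0, 0.001], [-0.0, -0.001, -1.0]]
```

View pics/w4.png

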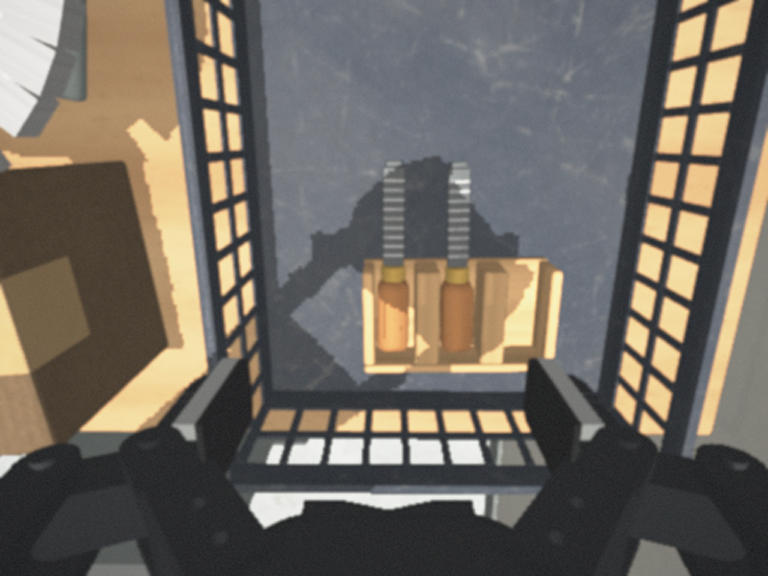

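Two files, blades straight out: first tip (393,163), base (393,268); second tip (458,163), base (457,270). Third groove empty.

```bash
python3 - <<'E'
from h import *
c=load("w4.png");P=lambda u,v,z: p2w(c,u/1.5,v/1.5,z)
for n,q in dict(t0=(393,163),b0=(393,267),h0=(393,352),t1=(458,164),b1=(457,269),h1=(457,353)).items(): print(n,P(*q,.023).round(4))
E
python3 d.py 0.488 -0.38 0.08 -90
```

```text
t0 [ 0.5377 -0.3757  0.023 ]
b0 [ 0.4686 -0.3765  0.023 ]
h0 [ 0.405  -0.3772  0.023 ]
t1 [ 0.5374 -0.4174  0.023 ]
b1 [ 0.4676 -0.4202  0.023 ]
h1 [ 0.4046 -0.4234  0.023 ]
11.68 [ 0.4798 -0.373   0.206 ] q [-49.2  15.8  88.7   0.   75.4  40.4] op 1.001 F [ 0.  -0.3  0.7]
[[1.0, 0.007, 0.001], [0.007, -1.0, -0.0], [0.001, 0.0, -1.0]]
d tool [0.008  0.0071 0.126 ] dist 0.126
yaw -89.61 spin 0.39
```

```bash
python3 -m jog '[{"fingers":0.4,"tx":0.010,"ty":0.004,"tz":0.05,"spin":0},{"fingers":0.4,"tx":0,"ty":0,"tz":0.05,"spin":0},{"fingers":0.4,"tx":0,"ty":0,"tz":0.04,"spin":0},{"fingers":0.4,"tx":0,"ty":0,"tz":0.02,"spin":0},{"fingers":0.4,"tx":0,"ty":0,"tz":0,"spin":0},{"fingers":0.4,"tx":0,"ty":0,"tz":0,"spin":0}]' 70
python3 d.py 0.490 -0.377 0.030 -90
```

```text
clock: 12.42
tcp_pos: [0.4905, -0.3782, 0.0481]
tool_rot: [[1.0, 0.006, 0.003], [0.006, -1.0, -0.003], [0.003, 0.003, -1.0]]
wrist_force: [-0.4, 0.1, 0.1]
opening: 0.398
12.43 [ 0.4905 -0.3782  0.0481] q [-48.8  28.3  92.1   0.   59.4  40.9] op 0.398 F [-0.4  0.1  0.1]
[[1.0, 0.006, 0.003], [0.006, -1.0, -0.003], [0.003, 0.003, -1.0]]
d tool [-0.0006 -0.0012  0.0181] dist 0.018
yaw -89.66 spin 0.34
```

```bash
python3 -m jog '[{"fingers":0.4,"tx":0,"ty":-0.001,"tz":0.017,"spin":0},{"fingers":0.4,"tx":0,"ty":0,"tz":0,"spin":0},{"fingers":0,"tx":0,"ty":0,"tz":0,"spin":0},{"fingers":0,"tx":0,"ty":0,"tz":0,"spin":0},{"fingers":0,"tx":0,"ty":0,"tz":0,"spin":0},{"fingers":0,"tx":0,"ty":0,"tz":0,"spin":0}]' 70
python3 -m jog '[{"fingers":0,"tx":0,"ty":0,"tz":-0.01,"spin":0},{"fingers":0,"tx":0,"ty":0,"tz":-0.02,"spin":0},{"fingers":0,"tx":0,"ty":0,"tz":-0.03,"spin":0},{"fingers":0,"tx":0,"ty":0,"tz":0,"spin":0}]' 70
python3 d.py 0.602 -0.355 0.07 -90
```

```text
clock: 13.18
tcp_pos: [0.4892, -0.376, 0.0291]
tool_rot: [[1.0, 0.006, 0.0], [0.006, -1.0, -0.0], [0.0, 0.0, -1.0]]
wrist_force: [-0.6, 0.9, 1.6]
opening: 0.137
clock: 13.68
tcp_pos: [0.4911, -0.3781, 0.0933]
tool_rot: [[1.0, 0.006, 0.005], [0.006, -1.0, -0.006], [0.005, 0.006, -1.0]]
wrist_force: [0.6, -0.9, -0.4]
opening: 0.14
13.68 [ 0.4911 -0.3781  0.0933] q [-48.7  24.4  91.4   0.   63.7  40.9] op 0.14 F [ 0.6 -0.9 -0.4]
[[1.0, 0.006, 0.005], [0.006, -1.0, -0.006], [0.005, 0.006, -1.0]]
d tool [ 0.111  -0.0226  0.0238] dist 0.116
yaw -89.68 spin 0.32
```

```bash
python3 -m jog '[{"fingers":0,"tx":0.035,"ty":-0.006,"tz":0,"spin":0},{"fingers":0,"tx":0.035,"ty":-0.008,"tz":0,"spin":0},{"fingers":0,"tx":0.036,"ty":-0.008,"tz":0.02,"spin":0},{"fingers":0,"tx":0,"ty":0,"tz":0.03,"spin":0},{"fingers":0,"tx":0,"ty":0,"tz":0.01,"spin":0},{"fingers":0,"tx":0,"ty":0,"tz":0,"spin":0},{"fingers":0,"tx":0,"ty":0,"tz":0,"spin":0}]' 70
python3 d.py 0.60 -0.355 0.024 -90
```

```text
clock: 14.55
tcp_pos: [0.5953, -0.3541, 0.0303]
tool_rot: [[1.0, 0.005, 0.002], [0.005, -1.0, -0.001], [0.002, 0.001, -1.0]]
wrist_force: [0.3, 0.5, -0.4]
opening: 0.138
14.55 [ 0.5953 -0.3541  0.0303] q [-40.7  39.   78.4   0.   62.5  49. ] op 0.138 F [ 0.3  0.5 -0.4]
[[1.0, 0.005, 0.002], [0.005, -1.0, -0.001], [0.002, 0.001, -1.0]]
d tool [0.0046 0.0009 0.0063] dist 0.008
yaw -89.72 spin 0.28
```

```bash
python3 -m jog '[{"fingers":0,"tx":0,"ty":0,"tz":0.004,"spin":0},{"fingers":0,"tx":0,"ty":0,"tz":0.0025,"spin":0},{"fingers":0,"tx":0,"ty":0,"tz":0,"spin":0}]' 70
python3 -m jog '[{"fingers":0.2,"tx":0,"ty":0,"tz":0,"spin":0},{"fingers":0.4,"tx":0,"ty":0,"tz":0,"spin":0},{"fingers":0.4,"tx":0,"ty":0,"tz":-0.03,"spin":0},{"fingers":0.6,"tx":-0.03,"ty":0,"tz":-0.05,"spin":0},{"fingers":1,"tx":-0.03,"ty":0,"tz":-0.05,"spin":0},{"fingers":1,"tx":0,"ty":0,"tz":0,"spin":0},{"fingers":1,"tx":0,"ty":0,"tz":0,"spin":0}]' 70
python3 - <<'E'
from h import *
st();c=snap("wrist","w5.png",None,1.5)
for p in ([.574,-.355,.017],[.644,-.355,.017],[.512,-.355,.025]): print(w2p(c,p)*1.5)
E
```

```text
clock: 14.92
tcp_pos: [0.5951, -0.3536, 0.0229]
tool_rot: [[1.0, 0.006, 0.0], [0.006, -1.0, -0.001], [0.0, 0.001, -1.0]]
wrist_force: [-0.1, -0.1, 1.7]
opening: 0.138
clock: 15.8
tcp_pos: [0.5348, -0.3534, 0.152]
tool_rot: [[1.0, 0.005, -0.0], [0.005, -1.0, 0.0], [-0.0, -0.0, -1.0]]
wrist_force: [-0.3, 0.1, -0.9]
opening: 1.001
15.8 [ 0.5348 -0.3534  0.152 ] q [-44.2  23.6  85.3   0.   71.1  45.4] op 1.001 F [-0.3  0.1 -0.9]
[[1.0, 0.005, -0.0], [0.005, -1.0, 0.0], [-0.0, -0.0, -1.0]]
[390.42771065 203.04390015]
[391.52235772  65.63254628]
[389.64097237 312.83145674]
```

View pics/w5.png

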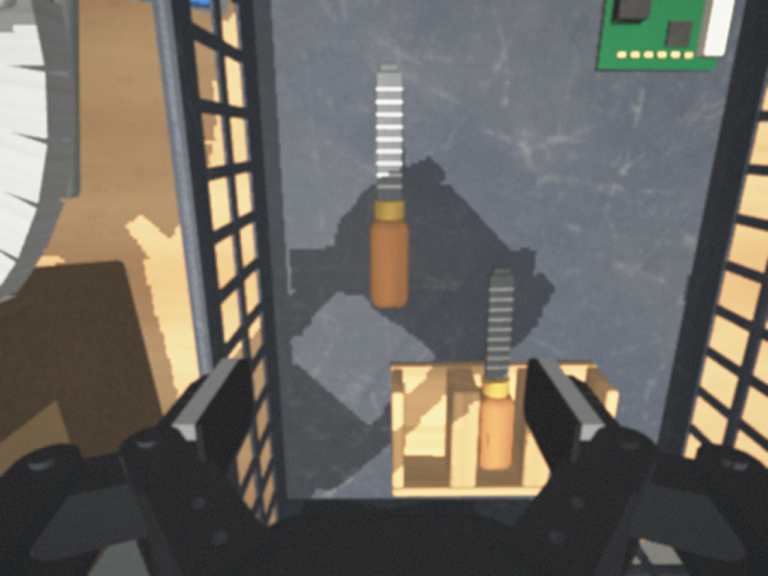

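First file lies flat: tip (389,66), base (389,202), handle end (389,306), as predicted. Grip the handle.

```bash
python3 -m jog '[{"fingers":0.5,"tx":0.003,"ty":0,"tz":0.05,"spin":0},{"fingers":0.5,"tx":0,"ty":0,"tz":0.05,"spin":0},{"fingers":0.5,"tx":0,"ty":0,"tz":0.02,"spin":0},{"fingers":0.5,"tx":0,"ty":0,"tz":0.0055,"spin":0},{"fingers":0.5,"tx":0,"ty":0,"tz":0,"spin":0},{"fingers":0.5,"tx":0,"ty":0,"tz":0,"spin":0}]' 70
python3 -m jog '[{"fingers":0.1,"tx":0,"ty":0,"tz":0,"spin":0},{"fingers":0.1,"tx":0,"ty":0,"tz":0,"spin":0},{"fingers":0.1,"tx":0,"ty":0,"tz":0,"spin":0},{"fingers":0.1,"tx":0,"ty":0,"tz":0,"spin":0}]' 70; python3 d.py .57 -.142 .25 -80
```

```text
clock: 16.6
tcp_pos: [0.5387, -0.354, 0.0281]
tool_rot: [[1.0, 0.006, 0.001], [0.006, -1.0, -0.001], [0.001, 0.001, -1.0]]
wrist_force: [-0.8, 0.3, -0.1]
opening: 0.497
clock: 17.1
tcp_pos: [0.5386, -0.3542, 0.0281]
tool_rot: [[1.0, 0.006, 0.001], [0.006, -1.0, -0.001], [0.001, 0.001, -1.0]]
wrist_force: [-0.8, 0.3, 6.1]
opening: 0.237
17.1 [ 0.5386 -0.3542  0.0281] q [-44.   33.2  87.6   0.   59.2  45.6] op 0.237 F [-0.8  0.3  6.1]
[[1.0, 0.006, 0.001], [0.006, -1.0, -0.001], [0.001, 0.001, -1.0]]
d tool [ 0.0329 -0.2117 -0.2221] dist 0.309
yaw -89.68 spin -9.68
```

```bash
python3 -m jog '[{"fingers":0.1,"tx":0,"ty":0,"tz":-0.02,"spin":0},{"fingers":0.1,"tx":0,"ty":0,"tz":-0.05,"spin":0},{"fingers":0.1,"tx":0,"ty":0,"tz":-0.05,"spin":0},{"fingers":0.1,"tx":0,"ty":0,"tz":-0.05,"spin":0},{"fingers":0.1,"tx":0,"ty":-0.03,"tz":-0.04,"spin":0},{"fingers":0.1,"tx":0.005,"ty":-0.05,"tz":-0.01,"spin":0},{"fingers":0.1,"tx":0.01,"ty":-0.05,"tz":0,"spin":0},{"fingers":0.1,"tx":0.01,"ty":-0.045,"tz":0,"spin":0}]' 70
python3 d.py .5698 -.1417 .215 -80.2
```

```text
clock: 18.1
tcp_pos: [0.562, -0.1767, 0.2481]
tool_rot: [[1.0, 0.006, 0.001], [0.006, -1.0, -0.0], [0.001, 0.0, -1.0]]
wrist_force: [1.1, 0.3, -0.6]
opening: 0.235
18.1 [ 0.562  -0.1767  0.2481] q [-29.2  11.2  89.4   0.   79.4  60.5] op 0.235 F [ 1.1  0.3 -0.6]
[[1.0, 0.006, 0.001], [0.006, -1.0, -0.0], [0.001, 0.0, -1.0]]
d tool [ 0.008  -0.035   0.0331] dist 0.049
yaw -89.68 spin -9.48
```

```bash
python3 -m jog '[{"fingers":0.1,"tx":0.004,"ty":-0.035,"tz":0,"spin":-9.4},{"fingers":0.1,"tx":0,"ty":0,"tz":0.02,"spin":0},{"fingers":0.1,"tx":0,"ty":0,"tz":0.012,"spin":0},{"fingers":0.1,"tx":0,"ty":0,"tz":0,"spin":0},{"fingers":0.1,"tx":0,"ty":0,"tz":0,"spin":0}]' 70
python3 d.py .5698 -.1417 .215 -80.2
python3 - <<'E'
from h import *
c=snap("wrist","w6.png",None,1.5)
E
```

```text
clock: 18.73
tcp_pos: [0.566, -0.1441, 0.2155]
tool_rot: [[0.986, 0.168, 0.001], [0.168, -0.986, -0.0], [0.001, 0.001, -1.0]]
wrist_force: [0.6, 0.6, -0.9]
opening: 0.238
18.73 [ 0.566  -0.1441  0.2155] q [-26.1  11.9  92.2   0.   75.8  54.2] op 0.238 F [ 0.6  0.6 -0.9]
[[0.986, 0.168, 0.001], [0.168, -0.986, -0.0], [0.001, 0.001, -1.0]]
d tool [ 0.0042 -0.0017  0.0005] dist 0.005
yaw -80.33 spin -0.13
```

View pics/w6.png

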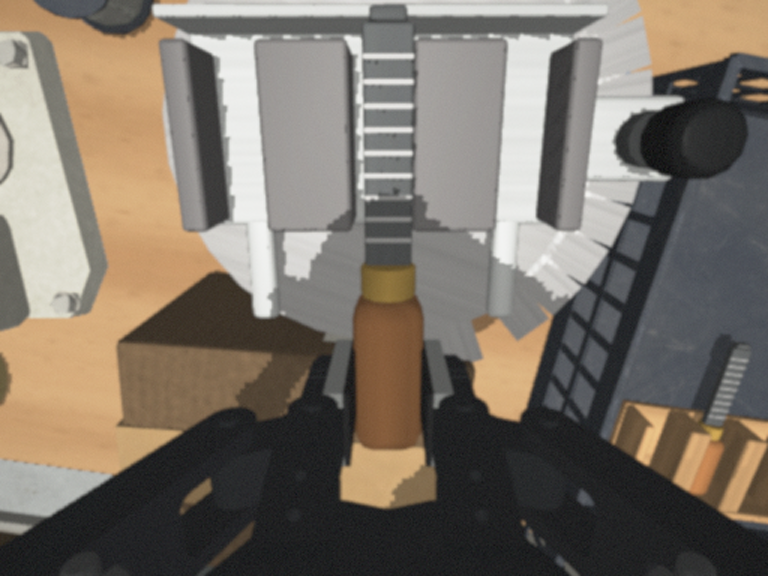

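The picture shows the file held over channel 1: base (388,265), tip (388,15); rib fronts at v≈229, inner edges u = 353/413 (channel 1), 503/545 (channel 2).

```bash
python3 - <<'E'
from h import *
c=load("w6.png");P=lambda u,v,z: p2w(c,u/1.5,v/1.5,z)[:2]
m1=P(383,229,.168);b1=P(380.5,40,.168);m2=P(524,229,.168);m0b=P(271,229,.168)
d=b1-m1;print("m1",m1,"m2",m2,np.linalg.norm(m1-m2),"ang",np.degrees(np.arctan2(d[1],d[0])),np.linalg.norm(d))
d=P(571,40,.168)-P(563,229,.168);print(np.degrees(np.arctan2(d[1],d[0])))
print("backplate",P(380,20,.168))
o=P(388,265,.204);t=P(388,15,.204);d=t-o;print("file o",o,"t",t,np.linalg.norm(d),np.degrees(np.arctan2(d[1],d[0])))
e=m1-o;R=np.array(env.read_state()["tool_rot"])[:2,:2];print("tool d",R.T@e)
p=np.array(env.read_state()["tcp_pos"])[:2];print("pred o",p+.0354*R[:,0])
E
```

```text
m1 [ 0.60631812 -0.13581674] m2 [ 0.6152052  -0.18773651] 0.05267487414979091 ang 10.306039475302823 0.06389762944098498
13.52041388210996
backplate [ 0.67505619 -0.12323836]
file o [ 0.60245252 -0.13832422] t [ 0.66886467 -0.12693175] 0.0673822042533812 9.733889165353064
tool d [ 0.00423191 -0.00182241]
pred o [ 0.60100127 -0.13813372]
```

```bash
python3 -m jog '[{"fingers":0.1,"tx":0.0025,"ty":-0.0018,"tz":0,"spin":-0.3},{"fingers":0.1,"tx":0,"ty":0,"tz":0.015,"spin":0},{"fingers":0.1,"tx":0,"ty":0,"tz":0.015,"spin":0},{"fingers":0.1,"tx":0,"ty":0,"tz":0.01,"spin":0},{"fingers":0.1,"tx":0,"ty":0,"tz":0.006,"spin":0},{"fingers":0.1,"tx":0,"ty":0,"tz":0,"spin":0},{"fingers":0.1,"tx":0,"ty":0,"tz":0,"spin":0}]' 70
python3 d.py .5705 -.1417 .165 -80
```

```text
clock: 19.65
tcp_pos: [0.5683, -0.1414, 0.1694]
tool_rot: [[0.985, 0.174, 0.001], [0.174, -0.985, -0.0], [0.001, 0.001, -1.0]]
wrist_force: [0.1, 0.7, -0.9]
opening: 0.231
19.65 [ 0.5683 -0.1414  0.1694] q [-25.8  14.7  94.4   0.   70.8  54.2] op 0.231 F [ 0.1  0.7 -0.9]
[[0.985, 0.174, 0.001], [0.174, -0.985, -0.0], [0.001, 0.001, -1.0]]
d tool [0.0021 0.0007 0.0044] dist 0.005
yaw -79.98 spin 0.02
```

```bash
python3 -m jog '[{"fingers":0.1,"tx":0.001,"ty":0,"tz":0.002,"spin":0},{"fingers":0.1,"tx":0.001,"ty":0,"tz":0.0015,"spin":0},{"fingers":0.1,"tx":0,"ty":0,"tz":0.001,"spin":0},{"fingers":0.1,"tx":0,"ty":0,"tz":0,"spin":0}]' 70
python3 -m jog '[{"fingers":0.25,"tx":0,"ty":0,"tz":0,"spin":0},{"fingers":0.4,"tx":0,"ty":0,"tz":0,"spin":0},{"fingers":0.4,"tx":0,"ty":0,"tz":0,"spin":0},{"fingers":0.4,"tx":0,"ty":0,"tz":-0.03,"spin":0},{"fingers":0.5,"tx":0,"ty":0,"tz":-0.04,"spin":0},{"fingers":0.5,"tx":-0.02,"ty":0.0,"tz":-0.03,"spin":0},{"fingers":0.5,"tx":-0.02,"ty":0,"tz":-0.00,"spin":0},{"fingers":0.5,"tx":0,"ty":0,"tz":0,"spin":0}]' 70
python3 - <<'E'
from h import *
st();c=snap("wrist","w7.png",None,1.5)
print(w2p(c,[.6055,-.1358,.155])*1.5,w2p(c,[.6063,-.1358,.155])*1.5)
E
```

```text
clock: 20.15
tcp_pos: [0.5702, -0.141, 0.1652]
tool_rot: [[0.985, 0.174, 0.001], [0.174, -0.985, -0.0], [0.001, 0.0, -1.0]]
wrist_force: [-1.4, -0.1, 4.1]
opening: 0.239
clock: 21.15
tcp_pos: [0.53, -0.148, 0.2643]
tool_rot: [[0.985, 0.173, 0.0], [0.173, -0.985, -0.0], [0.0, 0.0, -1.0]]
wrist_force: [0.8, 0.9, 0.2]
opening: 0.497
21.15 [ 0.53   -0.148   0.2643] q [-28.2   4.8  94.5   0.   80.6  51.8] op 0.497 F [0.8 0.9 0.2]
[[0.985, 0.173, 0.0], [0.173, -0.985, -0.0], [0.0, 0.0, -1.0]]
[389.14274547 131.96786567] [389.43513484 130.24186346]
```

View pics/w7.png

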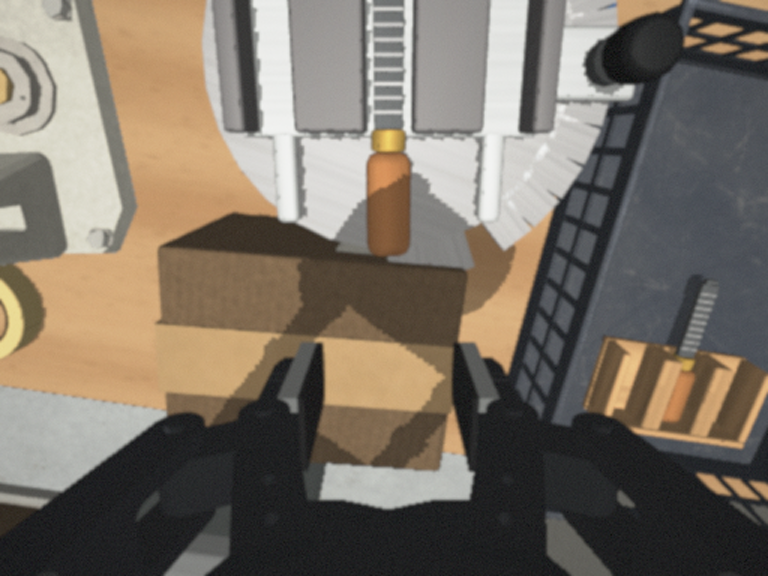

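File sits in channel 1: blade/ferrule joint at (388,129), as predicted for the mouth (389,130), on its tongue. Next file.

```bash
python3 - <<'E'
from h import *
c=load("w7.png")
print(w2p(c,[.5374,-.4174,.023])*1.5,w2p(c,[.4676,-.4202,.023])*1.5)
E
python3 -m jog '[{"fingers":0.5,"tx":-0.01,"ty":0.05,"tz":0,"spin":2},{"fingers":0.5,"tx":-0.01,"ty":0.055,"tz":0,"spin":2},{"fingers":0.5,"tx":-0.014,"ty":0.055,"tz":0,"spin":2},{"fingers":0.5,"tx":-0.014,"ty":0.055,"tz":0.01,"spin":2},{"fingers":0.5,"tx":-0.014,"ty":0.05,"tz":0.03,"spin":2},{"fingers":0.5,"tx":0,"ty":0,"tz":0.03,"spin":0},{"fingers":0.5,"tx":0,"ty":0,"tz":0,"spin":0}]' 70
python3 d.py .490 -.419 .16 -90
python3 - <<'E'
from h import *
c=snap("wrist","w8.png",None,1.5)
E
```

```text
[711.19039228 281.98285694] [684.3425948  358.40120837]
clock: 22.08
tcp_pos: [0.4955, -0.4158, 0.1899]
tool_rot: [[1.0, -0.0, -0.005], [-0.0, -1.0, 0.006], [-0.005, -0.006, -1.0]]
wrist_force: [0.7, -0.1, 0.0]
opening: 0.495
22.07 [ 0.4955 -0.4158  0.1899] q [-50.7  22.5  82.2   0.   75.7  39.3] op 0.495 F [ 0.7 -0.1  0. ]
[[1.0, -0.0, -0.005], [-0.0, -1.0, 0.006], [-0.005, -0.006, -1.0]]
d tool [-0.0053  0.0034  0.0299] dist 0.031
yaw -90.02 spin -0.02
```

View pics/w8.png

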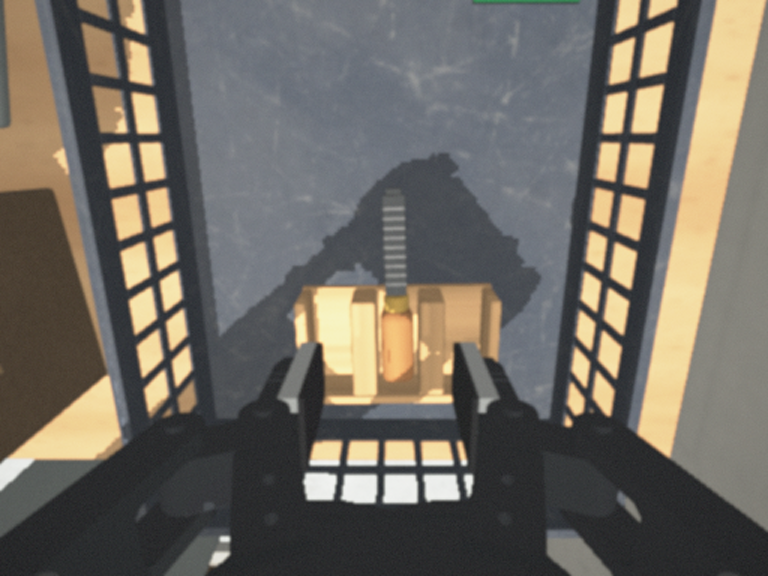

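```bash
python3 - <<'E'
from h import *
c=load("w8.png");P=lambda u,v,z: p2w(c,u/1.5,v/1.5,z)
for n,q in dict(t=(393,191),b=(396,297)).items(): print(n,P(*q,.023).round(4))
E
python3 -m jog '[{"fingers":0.4,"tx":-0.005,"ty":0.004,"tz":0.05,"spin":0},{"fingers":0.4,"tx":0,"ty":0,"tz":0.05,"spin":0},{"fingers":0.4,"tx":0,"ty":0,"tz":0.035,"spin":0},{"fingers":0.4,"tx":0,"ty":0,"tz":0.005,"spin":0},{"fingers":0.4,"tx":0,"ty":0,"tz":0,"spin":0},{"fingers":0.4,"tx":0,"ty":0,"tz":0,"spin":0}]' 70
python3 d.py 0.490 -0.419 0.030 -90
```

```text
t [ 0.5371 -0.4184  0.023 ]
b [ 0.4677 -0.4207  0.023 ]
clock: 22.88
tcp_pos: [0.4932, -0.4225, 0.0573]
tool_rot: [[1.0, 0.001, 0.003], [0.001, -1.0, -0.004], [0.003, 0.004, -1.0]]
wrist_force: [0.0, -0.4, -0.3]
opening: 0.4
22.88 [ 0.4932 -0.4225  0.0573] q [-51.2  31.2  86.6  -0.   61.9  38.7] op 0.4 F [ 0.  -0.4 -0.3]
[[1.0, 0.001, 0.003], [0.001, -1.0, -0.004], [0.003, 0.004, -1.0]]
d tool [-0.0032 -0.0036  0.0272] dist 0.028
yaw -89.96 spin 0.04
```

```bash
python3 -m jog '[{"fingers":0.4,"tx":-0.003,"ty":-0.0027,"tz":0.015,"spin":-1.5},{"fingers":0.4,"tx":0,"ty":0,"tz":0.012,"spin":0},{"fingers":0.4,"tx":0,"ty":0,"tz":0,"spin":0},{"fingers":0,"tx":0,"ty":0,"tz":0,"spin":0},{"fingers":0,"tx":0,"ty":0,"tz":0,"spin":0},{"fingers":0,"tx":0,"ty":0,"tz":0,"spin":0},{"fingers":0,"tx":0,"ty":0,"tz":0,"spin":0}]' 70
python3 -m jog '[{"fingers":0,"tx":0,"ty":0,"tz":-0.01,"spin":0},{"fingers":0,"tx":0,"ty":0,"tz":-0.02,"spin":0},{"fingers":0,"tx":0,"ty":0,"tz":-0.03,"spin":0},{"fingers":0,"tx":0,"ty":0,"tz":0,"spin":0}]' 70
python3 d.py 0.597 -0.37 0.07 -90
```

```text
clock: 23.75
tcp_pos: [0.4888, -0.4187, 0.0276]
tool_rot: [[1.0, 0.027, 0.0], [0.027, -1.0, -0.001], [0.0, 0.001, -1.0]]
wrist_force: [0.5, -0.8, -0.6]
opening: 0.139
clock: 24.25
tcp_pos: [0.4905, -0.4207, 0.092]
tool_rot: [[1.0, 0.027, 0.005], [0.027, -1.0, -0.006], [0.005, 0.007, -1.0]]
wrist_force: [0.7, -0.5, -0.7]
opening: 0.135
24.25 [ 0.4905 -0.4207  0.092 ] q [-51.3  28.   86.7  -0.   64.8  37.2] op 0.135 F [ 0.7 -0.5 -0.7]
[[1.0, 0.027, 0.005], [0.027, -1.0, -0.006], [0.005, 0.007, -1.0]]
d tool [ 0.1077 -0.048   0.0223] dist 0.12
yaw -88.48 spin 1.52
```

```bash
python3 -m jog '[{"fingers":0,"tx":0.036,"ty":-0.016,"tz":0,"spin":0.5},{"fingers":0,"tx":0.036,"ty":-0.016,"tz":0,"spin":0.5},{"fingers":0,"tx":0.035,"ty":-0.015,"tz":0.02,"spin":0.5},{"fingers":0,"tx":0,"ty":0,"tz":0.03,"spin":0},{"fingers":0,"tx":0,"ty":0,"tz":0.01,"spin":0},{"fingers":0,"tx":0,"ty":0,"tz":0,"spin":0},{"fingers":0,"tx":0,"ty":0,"tz":0,"spin":0}]' 70
python3 d.py 0.597 -0.37 0.0235 -90
```

```text
clock: 25.12
tcp_pos: [0.5951, -0.3706, 0.0288]
tool_rot: [[1.0, -0.0, 0.002], [-0.0, -1.0, -0.001], [0.002, 0.001, -1.0]]
wrist_force: [0.4, -0.3, -0.3]
opening: 0.136
25.12 [ 0.5951 -0.3706  0.0288] q [-41.8  40.2  76.7   0.   63.   48.3] op 0.136 F [ 0.4 -0.3 -0.3]
[[1.0, -0.0, 0.002], [-0.0, -1.0, -0.001], [0.002, 0.001, -1.0]]
d tool [ 0.0018 -0.0006  0.0053] dist 0.006
yaw -90.02 spin -0.02
```

```bash
python3 -m jog '[{"fingers":0,"tx":0,"ty":0,"tz":0.004,"spin":0},{"fingers":0,"tx":0,"ty":0,"tz":0.0017,"spin":0},{"fingers":0,"tx":0,"ty":0,"tz":0,"spin":0}]' 70
python3 -m jog '[{"fingers":0.2,"tx":0,"ty":0,"tz":0,"spin":0},{"fingers":0.4,"tx":0,"ty":0,"tz":0,"spin":0},{"fingers":0.4,"tx":0,"ty":0,"tz":-0.03,"spin":0},{"fingers":0.6,"tx":-0.03,"ty":0,"tz":-0.05,"spin":0},{"fingers":0.6,"tx":-0.03,"ty":0,"tz":-0.05,"spin":0},{"fingers":0.6,"tx":0,"ty":0,"tz":0,"spin":0},{"fingers":0.6,"tx":0,"ty":0,"tz":0,"spin":0}]' 70
python3 - <<'E'
from h import *
st();c=snap("wrist","w9.png",None,1.5)
for p in ([.574,-.3705,.017],[.644,-.3705,.017],[.512,-.3705,.025]): print(w2p(c,p)*1.5)
E
```

```text
clock: 25.5
tcp_pos: [0.595, -0.37, 0.0225]
tool_rot: [[1.0, 0.0, 0.0], [0.0, -1.0, -0.001], [0.0, 0.001, -1.0]]
wrist_force: [-1.6, 0.0, 4.2]
opening: 0.134
clock: 26.38
tcp_pos: [0.5346, -0.3692, 0.151]
tool_rot: [[1.0, 0.0, -0.0], [0.0, -1.0, 0.001], [-0.0, -0.001, -1.0]]
wrist_force: [-0.7, 1.0, -0.3]
opening: 0.606
26.38 [ 0.5346 -0.3692  0.151 ] q [-45.3  24.8  83.8   0.   71.5  44.7] op 0.606 F [-0.7  1.  -0.3]
[[1.0, 0.0, -0.0], [0.0, -1.0, 0.001], [-0.0, -0.001, -1.0]]
[389.55090261 202.84025183]
[389.85672842  64.80024598]
[389.35418654 313.06102932]
```

View pics/w9.png

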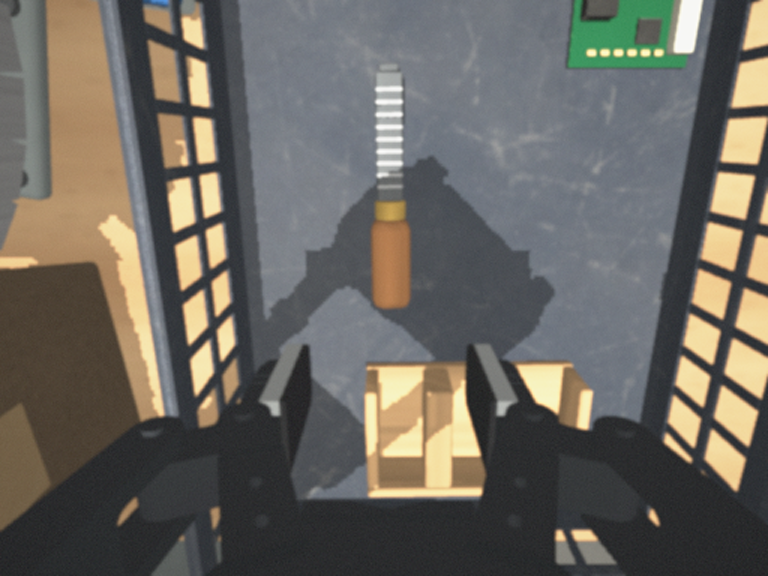

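Second file lies flat: tip (389,66), base (390,202); block is now empty. Grip handle.

```bash
python3 -m jog '[{"fingers":0.5,"tx":0.003,"ty":0.001,"tz":0.05,"spin":0},{"fingers":0.5,"tx":0,"ty":0,"tz":0.05,"spin":0},{"fingers":0.5,"tx":0,"ty":0,"tz":0.02,"spin":0},{"fingers":0.5,"tx":0,"ty":0,"tz":0.0045,"spin":0},{"fingers":0.5,"tx":0,"ty":0,"tz":0,"spin":0},{"fingers":0.5,"tx":0,"ty":0,"tz":0,"spin":0}]' 70
python3 -m jog '[{"fingers":0.1,"tx":0,"ty":0,"tz":0,"spin":0},{"fingers":0.1,"tx":0,"ty":0,"tz":0,"spin":0},{"fingers":0.1,"tx":0,"ty":0,"tz":0,"spin":0},{"fingers":0.1,"tx":0,"ty":0,"tz":0,"spin":0}]' 70
python3 -m jog '[{"fingers":0.1,"tx":0,"ty":0,"tz":-0.02,"spin":0},{"fingers":0.1,"tx":0,"ty":0,"tz":-0.05,"spin":0},{"fingers":0.1,"tx":0,"ty":0,"tz":-0.05,"spin":0},{"fingers":0.1,"tx":0,"ty":0,"tz":-0.05,"spin":0},{"fingers":0.1,"tx":0,"ty":-0.03,"tz":-0.05,"spin":0},{"fingers":0.1,"tx":0.00,"ty":-0.05,"tz":-0.01,"spin":-3},{"fingers":0.1,"tx":0.01,"ty":-0.05,"tz":0,"spin":-3},{"fingers":0.1,"tx":0.01,"ty":-0.02,"tz":0,"spin":-4}]' 70
python3 d.py .575 -.194 .215 -80.2
```

```text
clock: 27.18
tcp_pos: [0.539, -0.3718, 0.0294]
tool_rot: [[1.0, 0.0, 0.003], [0.0, -1.0, -0.003], [0.003, 0.003, -1.0]]
wrist_force: [-0.4, -0.3, 0.4]
opening: 0.498
clock: 27.68
tcp_pos: [0.5387, -0.3714, 0.0289]
tool_rot: [[1.0, 0.0, 0.002], [0.0, -1.0, -0.002], [0.002, 0.002, -1.0]]
wrist_force: [0.5, 0.4, 6.0]
opening: 0.238
clock: 28.68
tcp_pos: [0.5531, -0.2167, 0.2584]
tool_rot: [[0.984, 0.179, 0.001], [0.179, -0.984, -0.0], [0.001, 0.001, -1.0]]
wrist_force: [1.2, -0.7, -1.2]
opening: 0.239
28.68 [ 0.5531 -0.2167  0.2584] q [-33.1  11.5  87.8   0.   80.6  46.7] op 0.239 F [ 1.2 -0.7 -1.2]
[[0.984, 0.179, 0.001], [0.179, -0.984, -0.0], [0.001, 0.001, -1.0]]
d tool [ 0.0256 -0.0185  0.0435] dist 0.054
yaw -79.71 spin 0.49
```

```bash
python3 -m jog '[{"fingers":0.1,"tx":0.025,"ty":-0.0185,"tz":0,"spin":0},{"fingers":0.1,"tx":0,"ty":0,"tz":0.025,"spin":0},{"fingers":0.1,"tx":0,"ty":0,"tz":0.018,"spin":0},{"fingers":0.1,"tx":0,"ty":0,"tz":0,"spin":0},{"fingers":0.1,"tx":0,"ty":0,"tz":0,"spin":0}]' 70
python3 d.py .5774 -.194 .215 -80.2
python3 - <<'E'
from h import *
c=snap("wrist","w10.png",None,1.5)
E
```

```text
clock: 29.3
tcp_pos: [0.5745, -0.1973, 0.2148]
tool_rot: [[0.985, 0.173, 0.001], [0.173, -0.985, -0.001], [0.001, 0.001, -1.0]]
wrist_force: [-0.3, -0.9, -0.1]
opening: 0.24
29.3 [ 0.5745 -0.1973  0.2148] q [-30.3  15.3  88.3  -0.   76.3  49.7] op 0.24 F [-0.3 -0.9 -0.1]
[[0.985, 0.173, 0.001], [0.173, -0.985, -0.001], [0.001, 0.001, -1.0]]
d tool [ 0.0034 -0.0027 -0.0002] dist 0.004
yaw -80.01 spin 0.19
```

View pics/w10.png

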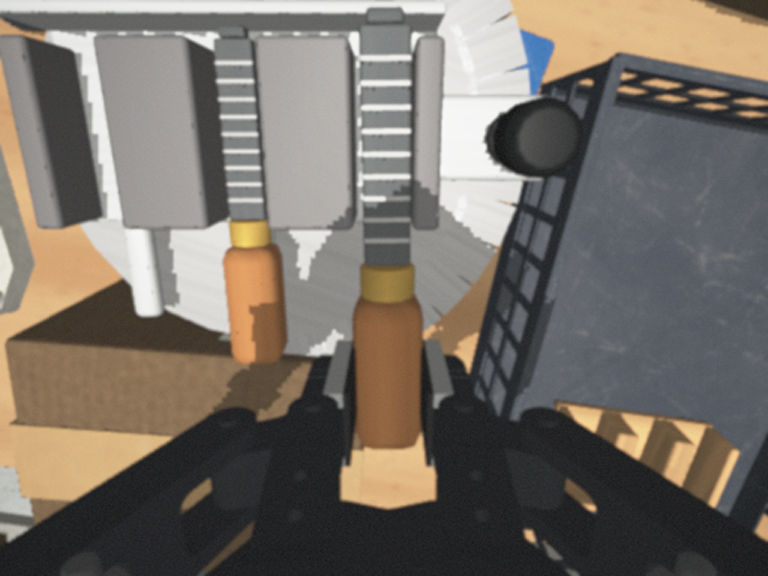

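Held over channel 2: rib inner edges u=352/413 at v=229, file base (388,265): the same offset as with the first file; same correction.

```bash
python3 -m jog '[{"fingers":0.1,"tx":0.0025,"ty":-0.002,"tz":0,"spin":-0.2},{"fingers":0.1,"tx":0,"ty":0,"tz":0.015,"spin":0},{"fingers":0.1,"tx":0,"ty":0,"tz":0.015,"spin":0},{"fingers":0.1,"tx":0,"ty":0,"tz":0.01,"spin":0},{"fingers":0.1,"tx":0,"ty":0,"tz":0.005,"spin":0},{"fingers":0.1,"tx":0,"ty":0,"tz":0,"spin":0},{"fingers":0.1,"tx":0,"ty":0,"tz":0,"spin":0}]' 70
python3 d.py .5783 -.194 .1655 -80
```

```text
clock: 30.22
tcp_pos: [0.5768, -0.1944, 0.1697]
tool_rot: [[0.984, 0.177, 0.001], [0.177, -0.984, -0.001], [0.001, 0.001, -1.0]]
wrist_force: [-0.0, -0.6, -0.5]
opening: 0.236
30.23 [ 0.5768 -0.1944  0.1697] q [-30.   18.   90.4   0.   71.6  49.8] op 0.236 F [-0.  -0.6 -0.5]
[[0.984, 0.177, 0.001], [0.177, -0.984, -0.001], [0.001, 0.001, -1.0]]
d tool [ 0.0015 -0.0001  0.0042] dist 0.004
yaw -79.78 spin 0.22
```

```bash
python3 -m jog '[{"fingers":0.1,"tx":0.001,"ty":0,"tz":0.002,"spin":0},{"fingers":0.1,"tx":0.001,"ty":0,"tz":0.0015,"spin":0},{"fingers":0.1,"tx":0,"ty":0,"tz":0.0005,"spin":0},{"fingers":0.1,"tx":0,"ty":0,"tz":0,"spin":0}]' 70
python3 -m jog '[{"fingers":0.25,"tx":0,"ty":0,"tz":0,"spin":0},{"fingers":0.4,"tx":0,"ty":0,"tz":0,"spin":0},{"fingers":0.4,"tx":0,"ty":0,"tz":0,"spin":0},{"fingers":0.4,"tx":0,"ty":0,"tz":-0.03,"spin":0},{"fingers":0.5,"tx":0,"ty":0,"tz":-0.04,"spin":0},{"fingers":0.5,"tx":-0.01,"ty":0.0,"tz":-0.03,"spin":0},{"fingers":0.5,"tx":-0.01,"ty":0,"tz":-0.02,"spin":0},{"fingers":0.5,"tx":0,"ty":0,"tz":0,"spin":0}]' 70
python3 - <<'E'
from h import *
st();c=snap("wrist","w11.png",None,1.5)
E
python3 d.py .655 -.229 .26 10
```

```text
clock: 30.72
tcp_pos: [0.5789, -0.1942, 0.166]
tool_rot: [[0.984, 0.177, 0.001], [0.177, -0.984, -0.001], [0.001, 0.001, -1.0]]
wrist_force: [-0.3, 0.2, 4.7]
opening: 0.234
clock: 31.72
tcp_pos: [0.5589, -0.1978, 0.2864]
tool_rot: [[0.984, 0.177, 0.002], [0.177, -0.984, -0.001], [0.002, 0.002, -1.0]]
wrist_force: [0.7, -0.4, 0.0]
opening: 0.499
31.73 [ 0.5589 -0.1978  0.2864] q [-31.2  10.3  86.    0.   83.5  48.7] op 0.499 F [ 0.7 -0.4  0. ]
[[0.984, 0.177, 0.002], [0.177, -0.984, -0.001], [0.002, 0.002, -1.0]]
31.77 [ 0.5586 -0.1974  0.2847] q [-31.1  10.4  86.1   0.   83.5  48.7] op 0.498 F [-0.5 -0.2 -0.3]
[[0.984, 0.177, 0.0], [0.177, -0.984, 0.0], [0.0, -0.0, -1.0]]
d tool [0.0893 0.0481 0.0247] dist 0.104
yaw -79.81 spin -89.81
```

View pics/w11.png

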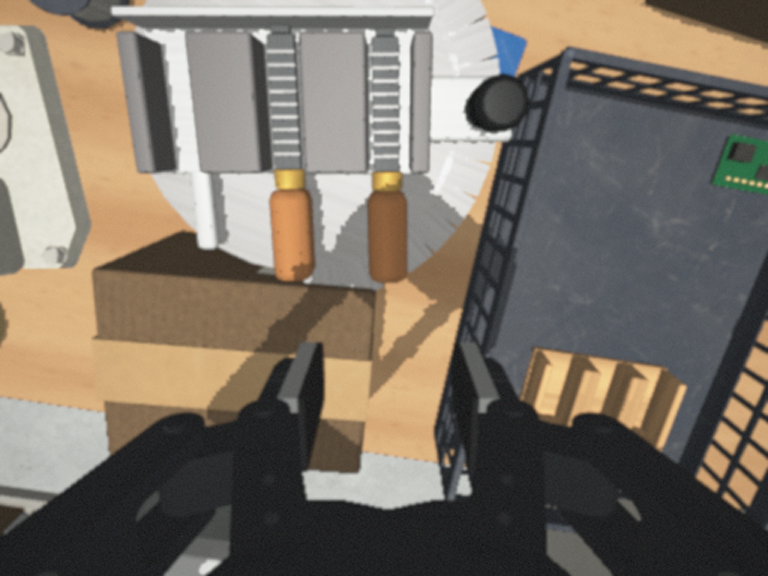

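```bash
python3 - <<'E'
from h import *
c=load("w11.png");P=lambda u,v,z: p2w(c,u/1.5,v/1.5,z)[:2]
a=np.array([np.cos(np.radians(9.9)),np.sin(np.radians(9.9))])
m1=np.array([.6063,-.1357]);m2=np.array([.6152,-.1875])
for n,u,v,z in [("b1",288,170,.154),("b2",387,173,.154),("t1",281,28,.154),("t2",383,37,.154),("m1",287,171,.168),("m2",389,172,.168)]:
  p=P(u,v,z);m=m1 if n[1]=='1' else m2; print(n,p.round(4),"along",round(float((p-m)@a),4))
g=load("w11.png")[0].astype(float).mean(2)
print(g[105:125,258].round().tolist());print(g[103:123,192].round().tolist())
for nm,u,ucol in (("f1",280,187),("f2",384,256)): print(nm,g[15:35,ucol].round().tolist())
E
```

```text
b1 [ 0.6061 -0.1354] along -0.0002
b2 [ 0.614  -0.1882] along -0.0013
t1 [ 0.6739 -0.1239] along 0.0686
t2 [ 0.6789 -0.1744] along 0.065
m1 [ 0.6068 -0.1377] along 0.0002
m2 [ 0.6156 -0.1889] along 0.0001
[183.0, 140.0, 131.0, 131.0, 132.0, 131.0, 132.0, 128.0, 119.0, 124.0, 166.0, 187.0, 194.0, 193.0, 190.0, 191.0, 180.0, 155.0, 126.0, 117.0]
[183.0, 143.0, 128.0, 128.0, 129.0, 131.0, 131.0, 129.0, 123.0, 115.0, 135.0, 164.0, 175.0, 178.0, 180.0, 179.0, 183.0, 184.0, 185.0, 186.0]
f1 [94.0, 94.0, 108.0, 117.0, 119.0, 111.0, 97.0, 92.0, 110.0, 121.0, 119.0, 121.0, 121.0, 122.0, 121.0, 120.0, 126.0, 149.0, 185.0, 199.0]
f2 [96.0, 97.0, 93.0, 100.0, 110.0, 119.0, 120.0, 110.0, 97.0, 97.0, 117.0, 126.0, 125.0, 126.0, 129.0, 128.0, 128.0, 126.0, 130.0, 156.0]
```

Both files are seated: ferrule fronts (288,170) and (387,173) at the mouths, handles over the tongues, third channel empty. Now back to the knob.

```bash
python3 -m jog '[{"fingers":0.65,"tx":0.02,"ty":0.048,"tz":0,"spin":0},{"fingers":0.65,"tx":0.03,"ty":0,"tz":0,"spin":0},{"fingers":0.65,"tx":0.039,"ty":0,"tz":0,"spin":-10},{"fingers":0.65,"tx":0,"ty":0,"tz":0,"spin":-10},{"fingers":0.65,"tx":0,"ty":0,"tz":0,"spin":-10},{"fingers":0.65,"tx":0,"ty":0,"tz":0,"spin":-10},{"fingers":0.65,"tx":0,"ty":0,"tz":0,"spin":-10},{"fingers":0.65,"tx":0,"ty":0,"tz":0,"spin":-10}]' 60
python3 -m jog '[{"fingers":0.65,"tx":0,"ty":0,"tz":0.02,"spin":-10},{"fingers":0.65,"tx":0,"ty":0,"tz":0.02,"spin":-10},{"fingers":0.65,"tx":0,"ty":0,"tz":0.01,"spin":-10},{"fingers":0.65,"tx":0,"ty":0,"tz":0,"spin":0}]' 60
python3 d.py .655 -.230 .178 10
```

```text
clock: 32.78
tcp_pos: [0.6544, -0.2283, 0.2821]
tool_rot: [[0.333, 0.943, -0.004], [0.943, -0.333, 0.002], [0.001, -0.004, -1.0]]
wrist_force: [-0.8, -0.2, 0.6]
opening: 0.651
clock: 33.28
tcp_pos: [0.6537, -0.228, 0.2314]
tool_rot: [[-0.176, 0.984, -0.005], [0.984, 0.176, 0.003], [0.004, -0.005, -1.0]]
wrist_force: [-0.2, 0.2, 0.7]
opening: 0.652
33.27 [ 0.6537 -0.228   0.2314] q [-29.2  27.3  71.1   0.   81.9 -39.3] op 0.652 F [-0.2  0.2  0.7]
[[-0.176, 0.984, -0.005], [0.984, 0.176, 0.003], [0.004, -0.005, -1.0]]
d tool [-0.0024  0.0012  0.0533] dist 0.053
yaw 10.11 spin 0.11
```

```bash
python3 -m jog '[{"fingers":0.65,"tx":-0.002,"ty":0.001,"tz":0.025,"spin":0},{"fingers":0.65,"tx":0,"ty":0,"tz":0.025,"spin":0},{"fingers":0.65,"tx":0,"ty":0,"tz":0.003,"spin":0},{"fingers":0.65,"tx":0,"ty":0,"tz":0,"spin":0},{"fingers":0.1,"tx":0,"ty":0,"tz":0,"spin":0},{"fingers":0.1,"tx":0,"ty":0,"tz":0,"spin":0},{"fingers":0.1,"tx":0,"ty":0,"tz":0,"spin":0},{"fingers":0.1,"tx":0,"ty":0,"tz":0,"spin":0}]' 60
python3 -m jog '[{"fingers":0.1,"tx":0,"ty":0,"tz":-0.004,"spin":0},{"fingers":0.1,"tx":0,"ty":0,"tz":-0.004,"spin":0},{"fingers":0.1,"tx":0,"ty":0,"tz":-0.004,"spin":0},{"fingers":0.1,"tx":0,"ty":0,"tz":-0.0015,"spin":0},{"fingers":0.1,"tx":0,"ty":0,"tz":0,"spin":0},{"fingers":0.1,"tx":0,"ty":0,"tz":0,"spin":0}]' 60; python3 d.py .655 -.230 .192 10
```

```text
clock: 34.28
tcp_pos: [0.6569, -0.231, 0.1839]
tool_rot: [[-0.177, 0.984, 0.002], [0.984, 0.177, -0.001], [-0.002, 0.002, -1.0]]
wrist_force: [0.2, 0.7, 5.8]
opening: 0.276
clock: 35.02
tcp_pos: [0.656, -0.231, 0.1952]
tool_rot: [[-0.177, 0.984, -0.001], [0.984, 0.177, -0.0], [-0.0, -0.001, -1.0]]
wrist_force: [1.7, -4.8, -6.5]
opening: 0.276
35.02 [ 0.656  -0.231   0.1952] q [-29.3  29.   72.9  -0.   78.1 -39.5] op 0.276 F [ 1.7 -4.8 -6.5]
[[-0.177, 0.984, -0.001], [0.984, 0.177, -0.0], [-0.0, -0.001, -1.0]]
d tool [ 0.0012 -0.0008  0.0032] dist 0.004
yaw 10.2 spin 0.2
```

```bash
python3 -m jog '[{"fingers":0.1,"tx":0.001,"ty":0,"tz":-0.0025,"spin":0},{"fingers":0.1,"tx":0,"ty":0,"tz":0,"spin":0},{"fingers":0.1,"tx":0,"ty":0,"tz":0,"spin":0}]' 60
```

```text
clock: 35.4
tcp_pos: [0.656, -0.2309, 0.198]
tool_rot: [[-0.177, 0.984, 0.0], [0.984, 0.177, -0.002], [-0.002, 0.0, -1.0]]
wrist_force: [3.0, -7.7, -7.8]
opening: 0.271
```

```bash
cat > k.py <<'E'
from h import *
st();p=env.read_state()["tcp_pos"];d=np.array(p[:2])-[.637,-.1325];print("R",np.hypot(*d),"ang",np.degrees(np.arctan2(d[1],d[0])),"home -139.8")
E
python3 -m jog '[{"fingers":0.1,"tx":0.0002,"ty":-0.0043,"tz":0,"spin":2.5},{"fingers":0.1,"tx":0.0004,"ty":-0.0086,"tz":0,"spin":5},{"fingers":0.1,"tx":0.0004,"ty":-0.0086,"tz":0,"spin":5},{"fingers":0.1,"tx":0.0004,"ty":-0.0086,"tz":0,"spin":5},{"fingers":0.1,"tx":0.0004,"ty":-0.0086,"tz":0,"spin":5},{"fingers":0.1,"tx":0.0004,"ty":-0.0086,"tz":0,"spin":5},{"fingers":0.1,"tx":0.0002,"ty":-0.0043,"tz":0,"spin":2.5},{"fingers":0.1,"tx":0,"ty":0,"tz":0,"spin":0}]' 60; python3 k.py
```

```text
clock: 36.4
tcp_pos: [0.6033, -0.2266, 0.1975]
tool_rot: [[0.339, 0.941, -0.004], [0.941, -0.339, -0.002], [-0.004, -0.003, -1.0]]
wrist_force: [-3.9, -8.8, -6.3]
opening: 0.274
36.4 [ 0.6033 -0.2266  0.1975] q [-31.2  21.6  82.5  -0.2  76.  -11.3] op 0.274 F [-3.9 -8.8 -6.3]
[[0.339, 0.941, -0.004], [0.941, -0.339, -0.002], [-0.004, -0.003, -1.0]]
R 0.09995013345187377 ang -109.71488621261665 home -139.8
```

```bash
python3 -m jog '[{"fingers":0.1,"tx":-0.001,"ty":-0.0043,"tz":0,"spin":2.5},{"fingers":0.1,"tx":0.0004,"ty":-0.0086,"tz":0,"spin":5},{"fingers":0.1,"tx":0.0004,"ty":-0.0086,"tz":0,"spin":5},{"fingers":0.1,"tx":0.0004,"ty":-0.0086,"tz":0,"spin":5},{"fingers":0.1,"tx":0.0004,"ty":-0.0086,"tz":0,"spin":5},{"fingers":0.1,"tx":0.0003,"ty":-0.006,"tz":0,"spin":3.5},{"fingers":0.1,"tx":0,"ty":0,"tz":0,"spin":0},{"fingers":0.1,"tx":0,"ty":0,"tz":0,"spin":0}]' 60; python3 k.py
```

```text
clock: 37.4
tcp_pos: [0.5646, -0.2022, 0.1966]
tool_rot: [[0.716, 0.698, -0.008], [0.698, -0.716, 0.0], [-0.006, -0.006, -1.0]]
wrist_force: [-6.9, -7.6, -6.6]
opening: 0.27
37.4 [ 0.5646 -0.2022  0.1966] q [-31.1  15.5  90.2  -0.2  74.7  14.7] op 0.27 F [-6.9 -7.6 -6.6]
[[0.716, 0.698, -0.008], [0.698, -0.716, 0.0], [-0.006, -0.006, -1.0]]
R 0.1005126720323442 ang -136.0755493384589 home -139.8
```

```bash
python3 -m jog '[{"fingers":0.1,"tx":-0.001,"ty":-0.0026,"tz":0,"spin":1.5},{"fingers":0.1,"tx":0.0001,"ty":-0.0026,"tz":0,"spin":1.5},{"fingers":0.1,"tx":0,"ty":0,"tz":0,"spin":0},{"fingers":0.1,"tx":0,"ty":0,"tz":0,"spin":0}]' 60; python3 k.py
python3 -m jog '[{"fingers":0.1,"tx":0,"ty":0,"tz":0.002,"spin":0},{"fingers":0.1,"tx":0,"ty":0,"tz":0.002,"spin":0},{"fingers":0.1,"tx":0,"ty":0,"tz":0.001,"spin":0},{"fingers":0.1,"tx":0,"ty":0,"tz":0,"spin":0},{"fingers":0.1,"tx":0,"ty":0,"tz":0,"spin":0}]' 60
```

```text
clock: 37.9
tcp_pos: [0.5608, -0.1984, 0.1966]
tool_rot: [[0.752, 0.659, -0.007], [0.659, -0.752, 0.001], [-0.004, -0.006, -1.0]]
wrist_force: [-6.2, -3.9, -6.7]
opening: 0.275
37.9 [ 0.5608 -0.1984  0.1966] q [-31.   14.8  91.1  -0.2  74.5  17.8] op 0.275 F [-6.2 -3.9 -6.7]
[[0.752, 0.659, -0.007], [0.659, -0.752, 0.001], [-0.004, -0.006, -1.0]]
R 0.10073391049510066 ang -139.1287426525941 home -139.8
clock: 38.52
tcp_pos: [0.5607, -0.1982, 0.1919]
tool_rot: [[0.752, 0.659, -0.007], [0.659, -0.752, 0.002], [-0.004, -0.006, -1.0]]
wrist_force: [-7.3, -2.3, -4.8]
opening: 0.275
```

```bash
python3 -m jog '[{"fingers":0.1,"tx":0,"ty":0,"tz":0.003,"spin":0},{"fingers":0.1,"tx":0,"ty":0,"tz":0.002,"spin":0},{"fingers":0.1,"tx":0,"ty":0,"tz":0.002,"spin":0},{"fingers":0.1,"tx":0,"ty":0,"tz":0,"spin":0},{"fingers":0.1,"tx":0,"ty":0,"tz":0,"spin":0}]' 60
python3 -m jog '[{"fingers":0.1,"tx":0,"ty":0,"tz":0.0025,"spin":0},{"fingers":0.1,"tx":0,"ty":0,"tz":0,"spin":0}]' 60
python3 -m jog '[{"fingers":0.1,"tx":0,"ty":0.006,"tz":0,"spin":0},{"fingers":0.1,"tx":0,"ty":0,"tz":0,"spin":0}]' 60
python3 -m jog '[{"fingers":0.1,"tx":0,"ty":-0.012,"tz":0,"spin":0},{"fingers":0.1,"tx":0,"ty":0,"tz":0,"spin":0}]' 60
```

```text
clock: 39.15
tcp_pos: [0.5601, -0.1975, 0.1848]
tool_rot: [[0.752, 0.659, -0.009], [0.659, -0.752, 0.003], [-0.005, -0.009, -1.0]]
wrist_force: [-9.5, -1.5, -3.2]
opening: 0.276
clock: 39.4
tcp_pos: [0.5602, -0.1976, 0.1839]
tool_rot: [[0.752, 0.659, -0.009], [0.659, -0.752, 0.003], [-0.005, -0.008, -1.0]]
wrist_force: [-11.6, 1.7, 4.5]
opening: 0.278
clock: 39.65
tcp_pos: [0.5612, -0.1986, 0.1837]
tool_rot: [[0.751, 0.66, -0.018], [0.66, -0.751, 0.011], [-0.006, -0.021, -1.0]]
wrist_force: [-24.4, 13.3, 15.6]
opening: 0.274
clock: 39.9
tcp_pos: [0.5582, -0.1953, 0.184]
tool_rot: [[0.753, 0.658, -0.002], [0.658, -0.753, -0.003], [-0.003, 0.001, -1.0]]
wrist_force: [-3.1, -8.9, -4.8]
opening: 0.27
```

```bash
python3 -m jog '[{"fingers":0.1,"tx":0,"ty":0.003,"tz":0,"spin":0},{"fingers":0.4,"tx":0,"ty":0,"tz":0,"spin":0},{"fingers":0.6,"tx":0,"ty":0,"tz":0,"spin":0},{"fingers":0.6,"tx":0,"ty":0,"tz":0,"spin":0},{"fingers":0.6,"tx":0,"ty":0,"tz":-0.03,"spin":0},{"fingers":0.6,"tx":0,"ty":0,"tz":-0.06,"spin":0},{"fingers":0.6,"tx":-0.02,"ty":-0.03,"tz":-0.05,"spin":0},{"fingers":0.6,"tx":0,"ty":0,"tz":0,"spin":0}]' 60
python3 - <<'E'
from h import *
st();c=snap("wrist","w12.png",None,1.5)
E
```

```text
clock: 40.9
tcp_pos: [0.5276, -0.1875, 0.3301]
tool_rot: [[0.752, 0.659, 0.009], [0.659, -0.752, -0.005], [0.003, 0.01, -1.0]]
wrist_force: [1.3, -0.6, -0.5]
opening: 0.601
40.9 [ 0.5276 -0.1875  0.3301] q [-31.9   4.   88.1   0.   87.3  16.8] op 0.601 F [ 1.3 -0.6 -0.5]
[[0.752, 0.659, 0.009], [0.659, -0.752, -0.005], [0.003, 0.01, -1.0]]
```

View pics/w12.png

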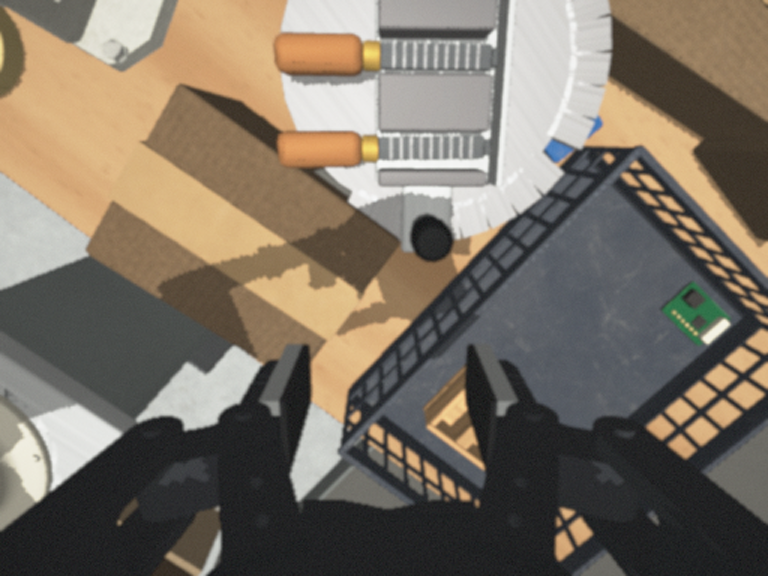

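```bash
python3 - <<'E'
from h import *
c=load("w12.png");P=lambda u,v,z: p2w(c,u/1.5,v/1.5,z)[:2]
print("knob",P(433,237,.186))
a,b=P(378,130,.168),P(492,132,.168);print("rib",np.degrees(np.arctan2(*(b-a)[::-1])))
print("b->rib",P(378,150,.154)-P(378,150,.168), P(378,148,.154))
env.finish_job()
E
```

```text
knob [ 0.56027448 -0.19691675]
rib -49.65910913041136
b->rib [-2.90486532e-04 -8.46773061e-05] [ 0.57642952 -0.13973659]
the job is handed in; nothing more can be done
```

The job is done and handed in at about 41 s on the robot clock. Both files that were there are in the rack, and the rack is back in its first notch with the pin home. The third groove of the block was empty from the start.

- **Swing out:** I pulled the knob up about 14 mm and swung the rack anticlockwise to the loading notch. The knob sank back to its starting height, and the rack held when pushed both ways. On this swing the first arc was off-centre and pulled about 43 N sideways at the wrist. I corrected the centre and carried on.
- **Files:** I drew each file out by the blade and laid it flat on the crate floor. I then gripped it by the handle and lowered it into its channel, one in the middle channel and one in the channel next to the knob. The blade-handle points measured about 0.2 mm and 1.3 mm outside the mouths, and both handles lie over their tongues.
- **Swing back:** I lifted the knob again and swung the loaded rack home. The pin dropped to the same height as before lifting, and the rack was locked when pushed both ways.
- **Last picture:** The rib angle is -49.7° against -49.9° at the start. The knob is within about 2 mm of where it began, both files are still in place, and the gripper is clear.

I saw no knock and no grip slip. No check failed, but I did not measure the other objects again at the end. The knob circle measured about 0.10 m in radius against the stated 0.106 m, and I did not find out why.

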